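# Refill the counter case with the tipping skip

### The arm

A 7-joint arm with a two-finger parallel gripper is mounted at the origin on a cart in front of the work surface, level with it; the furniture and walls round the work are solid. World frame = base frame: x ahead of the robot, y to its left, z up, the work surface at z = 0. Lengths are in mm, angles in rad, forces in N, time in s.
With the tool pointing down it reaches from about 350 to 900 mm from the base axis. Payload 19.9 kg.
Tool frame: the origin (TCP) lies midway between the tips of the shut fingers; the grasp point (between the pads) lies 19 mm behind it; z points along the fingers, y is the line along which they close (so a half turn about z gives the same grasp; the last joint's range is limited). The gripper opens to 94 mm and grips with 3 to 60 N. Pads are 16 mm wide; open, the fingers measure 119 mm over their backs; the gripper's body (75 mm by 177 mm) begins 78 mm behind the grasp point.
Start: joints at [-0.042, 0.417, -0.01, 1.614, 0.005, 1.111, -0.053], TCP at [624.976, 0.001, 172.925] pointing down, gripper open.
Joint ranges: [-2.81, 2.81], [-0.39, 2.02], [-1.27, 1.25], [0.06, 2.57], [-1.19, 4.33], [0.19, 2], [-2.82, 2.82]. Speed limits (rad/s): [1.89, 1.89, 2.39, 2.39, 3.01, 3.01, 3.01].

### API

Orientations are given as a rotation vector (axis times angle).
In Python, from cell import * gives the robot as it stands. The module is installed in compiled form; this text tells all that it offers.
- The arm moves only by the tool jog_arm, never from a script. Its argument "increments" is a list of rows, each an object of numbers: "grip": the gripper's target within -1 to 1 (shut at 1, half-way at 0, fully open at -1); "tx", "ty", "tz": the shift along the tool's x, y, z scaled (see below); "yaw": the turn about the tool's z scaled (see below). A call has 1 to 5 rows; each row shifts and turns the commanded pose from where the row before left it, along the tool's axes as they then stand; what a row does not reach is not made up. The controller multiplies each number of a shift by 0.075 m and each number of a turn by 0.15 rad. A row lasts 1/8 s, in which the tool goes at most 62.5 mm and 10.7 degrees, less where a joint would pass 70% of its speed; a pose out of reach is approached as far as the arm can. A call with a number of a shift or a turn outside -1 to 1 is refused whole. A call with a gripper value outside its range is refused whole. The fingers move at their own pace and stop on an object; "newtons" is the grip in N (left out, the last holds). Time passes only in rows, so rows that do not move let the fingers close. It gives the time, the measured TCP pose, the force, the opening and the grip force at its end, in the units of the state.
- state(): the state, without advancing time (a new reading comes with each control period).
- camera(name): name is "scene" or "side" or "wrist"; returns a dict with "color" (400x640x3 uint8, red, green, blue), "range_z" (400x640 float32, mm along the optical axis (not along the pixel's ray), 0 where there is no reading), "camera_matrix" (3x3 intrinsics, pixels), "R" (3x3) and "t" (3): a world point X has camera coordinates R X + t; the wrist camera has in their place "T_tool_cam" (4x4, takes a point from camera to tool coordinates, whose origin is the TCP and whose axes are the flange's). Camera axes: x right, y down, z forward; pixel columns grow to the right and rows downward; lengths in mm; the calibration is good to about 2 mm. The wrist camera is an equidistant fisheye: a pixel r from the principal point sees the ray r / f radians off the axis. A picture is of the moment at which its call begins: read the wrist's pose just before it.
- close_job(): hands the job in; it is judged then, once.
The state is a dict: "clock": time; "joint_pos": joint angles; "qvel": joint speeds; "effort": joint torques, N m; "ee_pos": TCP position; "eef_rot": TCP orientation; "force": force on the tool from outside, world axes, zero at the start; "moment": the same for the moment, N m; "grip_width": opening from 0.0 (shut) to 1.0 (fully open); "gripper_force": force on a finger pad.
Only numpy, scipy, OpenCV 4.12 (cv2) and the standard library are available. Lean on these libraries where they do the work, as an engineer would, in place of code of your own. Each camera call takes 0.05 s, during which the arm holds its last target. There are 200 camera calls.

### The job

Take the small black jar from under the roof of the wooden display riser and put it into the metal tipping skip with the two balm tins. Tip the skip right over past its catch so that all three drop into the wooden case beside it, ease the skip back fully upright without letting it fall back on its own, then push the case's sliding hatch fully shut. Leave the other things on the counter where they stand.

Things in the scene. Friction and masses are not known exactly. Their poses are not given: they have to be found in the camera images.
- jar_center (a point): centre of the black screw-lid jar, a cylinder 46 mm in diameter and 40 mm tall, 0.05 kg, standing upright on the riser's 10 mm floor board; z axis up along the jar
- riser: fixed wooden riser; origin on the counter below the jar's start (within 6 mm); +x points into it, open front at -x. Floor board 10 mm thick; roof from x = 0 to +85 mm, 200 mm wide, underside 170 mm up, so the jar is half covered and needs a tool tilted about 30 degrees, leaning out to -x; draw the jar out to -x before lifting. Side panels at y = +-95 mm, from x = +30 mm back
- station: fixed metal and wood stand that carries skip, case and hatch on a board 172 mm wide (x) and 455 mm long (y -320 to +135 mm). Origin on the counter below the skip's hinge; y axis points from the case (-y) towards the skip (+y), x along the hinge away from the robot
- skip_hinge (a point): point on the skip's horizontal hinge axis, mid-length, 165 mm above the counter; the axis is this frame's x axis (along the station's x). The station's plates stand beside the skip at x = +-78 to +-86 mm up to 178 mm above the counter
- skip_floor (a point): centre of the aluminium skip's inner floor (turns with it; axes as the station's while upright). Inside 130 mm along x, floor 100 mm along y; end walls (+-x) 64 mm high, back wall (+y) 70 mm leaning out, front wall (-y) sloping out at 45 degrees to a lip 46 mm high. Tins lie in the -x half; the +x half is free: the jar fits at x = +32 mm, y = 0
- skip_peg (a point): grip point on the skip's dark round peg, 14 mm in diameter, sticking out 74 mm from the skip towards the robot (-x), parallel to the hinge; 22 mm from its end, which has a 20 mm wide collar. Upright it is 20 mm to +y of and 110 mm above the hinge (radius 112 mm); tipping carries it over towards -y, with the skip
- skip (a joint): skip angle in rad: 0 upright on its rest, 1.95 fully tipped towards -y. A sprung ball catch must be overcome in the first 0.35 rad (about 5 N at the peg in all) and pulls the skip home over the last 0.3 rad of the way back. Beyond about 1.0 rad it falls over by its own weight, below that it falls back, fast if let go. All contents are out only when nearly fully tipped
- case_in (a point): centre of the inner floor of the open-topped wooden case under the hatch: inside 154 mm along x (x = +-77 mm), 152 mm along y (y = +-76 mm), 85 mm deep; axes as the station's
- hatch_pull (a point): centre of the wooden pull bar on top of the hatch, near its -y end: 90 mm long along x, 12 mm thick along y, standing 23 mm above the hatch board (this point is 11 mm above the board's top); it moves with the hatch
- hatch (a joint): hatch opening in m: 0 fully shut against the frame, 0.15 fully open; the hatch is pushed along the station's +y to shut (about 2 N), and stays where it is left. The pull moves along the station's -y as it opens
- tin_a_center (a point): centre of a round balm tin, 40 mm in diameter, 13 mm thick, lying in the skip at the start
- tin_b_center (a point): centre of the second, like balm tin in the skip
- spatulas: bystander: cup of wooden spatulas, 68 mm wide, 123 mm tall, origin under its centre
- masking_tape: bystander: roll of tape lying flat, 96 mm wide, 25 mm tall, origin under its centre
- candle: bystander: candle in a glass, 80 mm wide, 57 mm tall, origin under its centre
- tall_pot: bystander: white lidded pot, 98 mm wide and tall, origin under its centre

How it is judged:
By the outcome, as a careful person would: the job done as asked, in the order asked, and still so for the second after the job is handed in, with the robot touching nothing.
It also fails if it takes over 72 s, if anything falls off the work surface, if the arm or the gripper's body presses on something with over 40 N, if the wrist force passes 120 N, or if a joint passes its speed limit or range.

## Working session

There is one attempt and no reset: what is moved stays moved. The work goes in short steps, Python scripts to look and compute and a tool call to move; the robot and the scene stay as the last step left them, time stands still between calls to the robot, and variables do not carry over. Pictures are saved under pics/ and viewed, at most 10 in all, crops included, and the job is handed in when it is done.

Besides the shell and the picture viewer there is one more tool, called as name(argument=value, ...), one argument or row to a line, values as JSON. jog_arm: Moves the arm, as the interface text tells. Its arguments: {"type":"object","properties":{"increments":{"type":"array"},"newtons":{"type":"number"}},"required":["increments"]}

```bash
mkdir -p pics; ls
python3 - <<'E'
from cell import *
import cv2,numpy as np
s=state();print({k:np.round(v,3).tolist() for k,v in s.items()})
for n in ["scene","side"]:
    c=camera(n);cv2.imwrite(f"pics/{n}0.png",c["color"][:,:,::-1]);np.savez(f"{n}0.npz",**c)
    print(n,c["camera_matrix"].tolist(),np.round(c["R"],3).tolist(),np.round(c["t"],1).tolist())
c=camera("wrist");print(c["T_tool_cam"],c["camera_matrix"])
E
```

```text
pics
{'clock': 0.0, 'joint_pos': [-0.041, 0.418, -0.01, 1.614, 0.005, 1.111, -0.053], 'qvel': [-0.0, -0.0, 0.0, 0.002, -0.002, 0.001, 0.0], 'effort': [0.004, -85.126, 0.64, -42.599, -0.049, 0.019, 0.0], 'ee_pos': [624.575, -0.058, 172.308], 'eef_rot': [-2.221, -2.221, 0.001], 'force': [0.111, -0.653, -0.25], 'moment': [-0.023, -0.01, 0.025], 'gripper_force': 0.0, 'grip_width': 1.004}
scene [[396.13494823333383, 0.0, 313.1242289836095], [0.0, 396.13494823333383, 196.52160123209066], [0.0, 0.0, 1.0]] [[-0.497, -0.868, 0.012], [-0.624, 0.348, -0.699], [0.603, -0.355, -0.715]] [212.0, 462.1, 1047.5]
side [[363.9456030340872, 0.0, 313.6296956020913], [0.0, 363.9456030340872, 201.85670851056307], [0.0, 0.0, 1.0]] [[1.0, 0.004, 0.019], [0.017, -0.678, -0.735], [0.01, 0.735, -0.678]] [-510.9, 106.7, 1174.5]
[[ 1.12792046e-04 -9.71676872e-01 -2.36313442e-01  6.81252874e+01]
 [ 9.99999861e-01 -1.22905322e-05  5.27834789e-04  9.15719629e-02]
 [-5.15789275e-04 -2.36313469e-01  9.71676736e-01 -2.11809364e+02]
 [ 0.00000000e+00  0.00000000e+00  0.00000000e+00  1.00000000e+00]] [[309.70691629   0.         320.71282638]
 [  0.         309.70691629 202.91177998]
 [  0.           0.           1.        ]]
```

View pics/scene0.png

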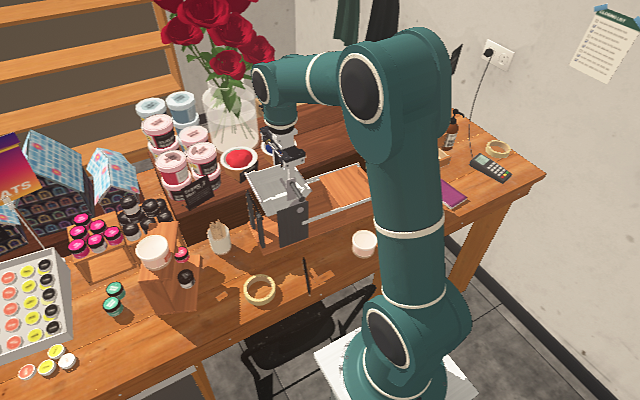

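View pics/side0.png

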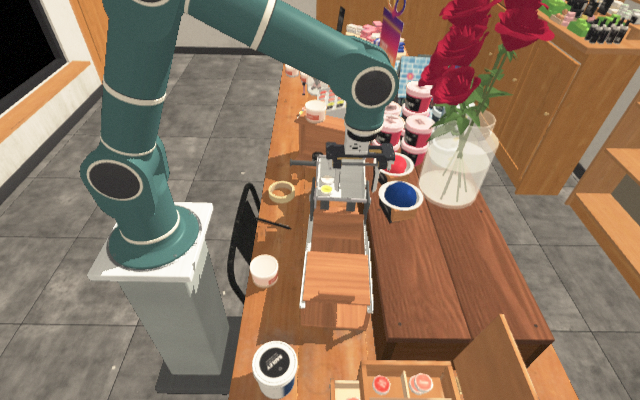

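Scene view: riser with the black jar at about (186,279), tape (258,290), cup (219,238), candle (364,242) and station skip at (280,190). Side view: skip at (340,180), hatch at (337,278) and tall pot at (275,365). I'll measure these next.

```bash
cat > h.py <<'E'
import numpy as np,cv2
from scipy.spatial.transform import Rotation as Ro
def load(n): return dict(np.load(n))
def world(c):
    K=c["camera_matrix"];z=c["range_z"];v,u=np.mgrid[:400,:640]
    p=np.stack([(u-K[0,2])/K[0,0]*z,(v-K[1,2])/K[1,1]*z,z],-1)
    w=(p-c["t"])@c["R"]; w[z==0]=np.nan; return w
E
python3 - <<'E'
from h import *
np.set_printoptions(suppress=True,precision=0,linewidth=200)
c=load("scene0.npz");w=world(c)
for u,v in [(186,279),(186,273),(258,275),(219,230),(364,240),(152,240),(280,180),(140,290),(175,300),(195,300),(170,225),(205,258),(182,255)]: print((u,v),w[v,u])
im=c["color"][200:330,100:330,::-1];cv2.imwrite("pics/a.png",cv2.resize(im,None,fx=3.4,fy=3.4,interpolation=cv2.INTER_CUBIC))
d=load("side0.npz");w=world(d);print("side")
for u,v in [(314,105),(280,185),(264,268),(275,355),(337,278),(325,165),(327,187),(340,235),(305,300),(338,304),(370,306),(300,162)]: print((u,v),w[v,u])
im=d["color"][80:320,230:420,::-1];cv2.imwrite("pics/b.png",cv2.resize(im,None,fx=2.5,fy=2.5,interpolation=cv2.INTER_CUBIC))
E
```

```text
(186, 279) [509. 390.  49.]
(186, 273) [528. 384.  51.]
(258, 275) [432. 193.  25.]
(219, 230) [585. 248. 113.]
(364, 240) [ 369. -158.   50.]
(152, 240) [530. 433. 240.]
(280, 180) [645.   4. 166.]
(140, 290) [575. 523.   0.]
(175, 300) [485. 440.   6.]
(195, 300) [454. 389.   9.]
(170, 225) [614. 376. 181.]
(205, 258) [594. 312.  -3.]
(182, 255) [610. 374.  37.]
side
(314, 105) [506. 441. 236.]
(280, 185) [385. 246.  12.]
(264, 268) [ 372. -169.   59.]
(275, 355) [ 427. -433.  100.]
(337, 278) [ 570. -232.  105.]
(325, 165) [542. 116. 205.]
(327, 187) [547.  40. 181.]
(340, 235) [595.  -8.  22.]
(305, 300) [ 489. -295.  100.]
(338, 304) [ 578. -248.    7.]
(370, 306) [ 648. -307.   96.]
(300, 162) [468.  27. 281.]
```

View pics/a.png

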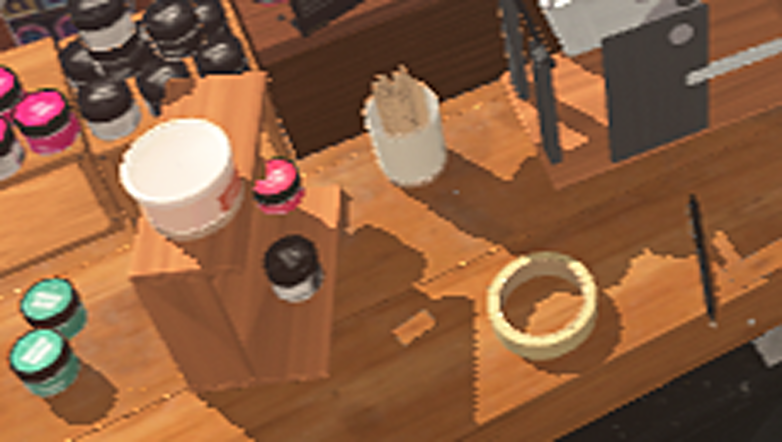

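View pics/b.png

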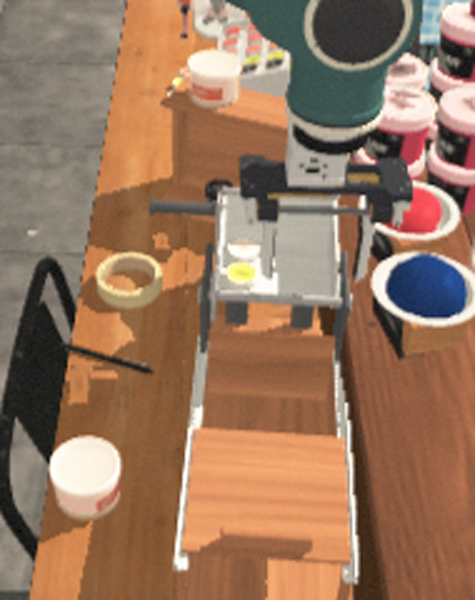

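Crops: the riser roof runs from about (240,275) to (265,75) in crop a and the jar, at (292,268), stands in front of it. Crop b shows tins at (240,260), the peg going left at y≈207, the hatch at (268,495) and its pull bar near the -y end at (265,540).

Run:
```python
from h import *
np.set_printoptions(suppress=True,precision=1,linewidth=200)
S=world(load("scene0.npz"));D=world(load("side0.npz"))
P=np.concatenate([S.reshape(-1,3),D.reshape(-1,3)]);P=P[~np.isnan(P[:,0])]
def box(lo,hi,Q=P):return Q[((Q>lo)&(Q<hi)).all(1)]
r=box([400,250,172],[720,560,190]);print("roof",len(r),r[:,2].mean(),r.min(0),r.max(0))
rect=cv2.minAreaRect(r[:,:2].astype(np.float32));print(rect,cv2.boxPoints(rect))
f=box([400,250,6],[720,560,14]);
rect=cv2.minAreaRect(f[:,:2].astype(np.float32));print("floor",rect,cv2.boxPoints(rect))
c=load("scene0.npz");g=c["color"].max(2)<70
Q=S[g];Q=box([400,300,15],[580,460,60],Q);print("jar",len(Q),Q.min(0),Q.max(0),Q.mean(0)); T=Q[Q[:,2]>46];print(T.min(0),T.max(0))
# station: hatch top
h=box([400,-420,88],[720,-100,112]);rect=cv2.minAreaRect(h[:,:2].astype(np.float32));print("hatch",rect,h[:,2].mean());print(cv2.boxPoints(rect))
pb=box([400,-420,108],[720,-200,140]);print("pull",len(pb),pb.min(0),pb.max(0),np.median(pb,0))
pg=box([380,-20,255],[560,120,300]);print("peg",len(pg),pg.min(0),pg.max(0),np.median(pg,0))
for n,W in(("s",S),("d",D)):
  Q=W.reshape(-1,3);Q=Q[~np.isnan(Q[:,0])];q=box([380,-20,262],[540,120,300],Q);print(n,q[::max(1,len(q)//12)])
for z in (100,150,170):
  k=box([480,-340,z-12],[720,160,z+12]);print(z,len(k),k.min(0),k.max(0))
```

```text
roof 1874 181.79952288504754 [435.4 250.  172.1] [719.9 504.  190. ]
((605.6597290039062, 423.12567138671875), (199.01797485351562, 319.04669189453125), 54.23300552368164) [[418.1 435.6]
 [676.9 249.1]
 [793.3 410.6]
 [534.4 597.1]]
floor ((577.8790893554688, 399.50457763671875), (326.0592956542969, 289.49365234375), 8.62460994720459) [[395.  518.2]
 [438.4 231.9]
 [760.8 280.8]
 [717.4 567.1]]
jar 155 [499.3 368.   17.3] [546.8 410.3  54. ] [518.4 389.2  47.5]
[499.3 368.6  46.4] [546.8 409.8  54. ]
hatch ((559.813720703125, -260.0474853515625), (319.4847412109375, 319.4338684082031), 89.96514892578125) 102.48323852255005
[[ 400.  -419.7]
 [ 719.4 -419.9]
 [ 719.6 -100.4]
 [ 400.2 -100.2]]
pull 984 [ 482.6 -420.   108. ] [ 719.7 -200.6  139.9] [ 663.7 -294.2  123.9]
peg 338 [435.9  12.2 255.7] [517.9  42.3 291.7] [484.6  28.9 280.3]
s [[514.1  14.3 289.6]
 [512.1  38.  290.1]
 [509.6  26.7 283.1]
 [514.4  40.6 277.5]
 [502.5  33.7 280.3]
 [492.7  25.9 280.9]
 [492.6  35.7 277.6]
 [480.3  35.7 280.2]
 [471.4  34.  279.1]
 [457.   32.1 282.8]
 [448.1  30.6 281.9]
 [438.   29.8 282.6]
 [436.9  27.2 274.3]]
d [[514.7  38.3 290.8]
 [453.7  32.6 283.4]
 [517.7  36.  282.3]
 [473.3  28.6 283.3]
 [509.3  28.1 284.5]
 [464.9  29.1 279.4]
 [501.   26.9 281.8]
 [459.5  26.  278.1]
 [495.5  24.3 280.2]
 [453.8  28.  273. ]
 [490.   25.1 276. ]
 [490.1  26.3 271.6]
 [515.   12.2 275.9]]
100 6143 [ 480.  -339.9   88. ] [669.3 159.4 112. ]
150 1311 [ 492.  -339.9  138. ] [719.8 159.4 162. ]
170 5403 [ 491.9 -339.9  158. ] [720.  159.9 182. ]
```

```bash
cat >> h.py <<'E'
def cast(c,u,v,z):
    K=c["camera_matrix"];d=np.array([(u-K[0,2])/K[0,0],(v-K[1,2])/K[1,1],1])@c["R"];o=-c["R"].T@c["t"]
    return o+d*(z-o[2])/d[2]
E
python3 - <<'E'
from h import *
np.set_printoptions(suppress=True,precision=1,linewidth=200)
c=load("scene0.npz");d=load("side0.npz");S=world(c);D=world(d)
print("roof front edge",[cast(c,*p,181) for p in [(178,221),(170.6,281),(138,280)]])
z=D[...,2]
# hatch board: connected region at z 90..110 in side image
m=((z>96)&(z<112)&(D[...,1]<-100)&(D[...,1]>-360)&(D[...,0]>470)&(D[...,0]<680)).astype(np.uint8)
m=cv2.morphologyEx(m,cv2.MORPH_OPEN,np.ones((3,3)))
n,l,st,_=cv2.connectedComponentsWithStats(m);i=1+st[1:,4].argmax();print(st[i])
q=D[l==i];print(np.median(q,0));r=cv2.minAreaRect(q[:,:2].astype(np.float32));print(r,cv2.boxPoints(r))
q=D[(z>110)&(z<135)&(D[...,1]<-150)&(D[...,1]>-340)&(D[...,0]>500)&(D[...,0]<650)];print("pull",len(q),q.min(0),q.max(0),q.mean(0))
# crop b px -> side px
f=lambda x,y:(230+x/2.5,80+y/2.5)
print("pull front top edge",[cast(d,*f(*p),126) for p in [(222,527),(308,543)]])
print("hatch far edge",[cast(d,*f(*p),104) for p in [(192,430),(348,437)]],"near",[cast(d,*f(*p),104) for p in [(182,552),(350,560)]])
print("tins",[D[int(v),int(u)] for u,v in [f(243,250),f(240,272)]])
for n,W in(("s",S),("d",D)):
  q=W[(W[...,2]>255)&(W[...,2]<300)&(W[...,0]>430)&(W[...,0]<505)&(W[...,1]>0)&(W[...,1]<60)]
  p=np.polyfit(q[:,0],q[:,1],1);print(n,"peg y=",p,q.min(0),q.max(0), np.percentile(q[:,2],98))
for z0 in (230,240):
  k=D[(z>z0-8)&(z<z0+8)&(D[...,0]>480)&(D[...,0]<720)&(D[...,1]>-80)&(D[...,1]<120)];print(z0,len(k),k.min(0),k.max(0))
E
```

```text
roof front edge [array([617.6, 351.3, 181. ]), array([425.8, 427.1, 181. ]), array([469.9, 499.4, 181. ])]
[ 300  248   73   58 3229]
[ 571.2 -224.   103.4]
((570.5213012695312, -215.96365356445312), (184.26780700683594, 187.42860412597656), 89.46831512451172) [[ 476.  -307.2]
 [ 663.4 -309. ]
 [ 665.1 -124.7]
 [ 477.7 -123. ]]
pull 277 [ 520.4 -299.9  110. ] [ 608.6 -281.4  130.9] [ 564.4 -292.1  122.1]
pull front top edge [array([ 522.3, -285.5,  126. ]), array([ 604.7, -302. ,  126. ])]
hatch far edge [array([ 490.8, -146.9,  104. ]), array([ 662. , -153.4,  104. ])] near [array([ 483.8, -299.9,  104. ]), array([ 647.4, -306.2,  104. ])]
tins [array([548.1,  73.4, 180.6]), array([544.2,  34.8, 181.4])]
s peg y= [-0.  53.7] [435.9  22.7 268.5] [504.9  41.5 284.2] 284.0985757370179
d peg y= [-0.  50.1] [439.8  22.7 268.9] [504.   35.6 286. ] 284.7565655242978
230 443 [513.2 -79.6 222. ] [719.9 119.8 238. ]
240 166 [512.9 -79.6 232. ] [719.9 119.6 247.9]
```

jog_arm(
  increments=[
    {"tz": -0.8,"grip": -1},
    {"tz": -0.8},
    {"tz": -0.8},
    {"tz": -0.8},
    {"tz": -0.8},
  ],
)

```text
invalid input
```

jog_arm(
  increments=[
    {"ty": -0.45,"tx": 0.66},
    {"ty": -0.45,"tx": 0.66},
    {"ty": -0.45,"tx": 0.66},
    {"ty": -0.45,"tx": 0.66},
    {"ty": -0.45,"tx": 0.66},
  ],
)

```text
invalid input
```

jog_arm(
  increments=[
    {"ty": -0.45,"tx": 0.66},
    {"ty": -0.45,"tx": 0.66},
    {"ty": -0.45,"tx": 0.66},
    {"ty": -0.45,"tx": 0.66},
    {"ty": -0.45,"tx": 0.66},
  ],
)

```text
invalid input
```

jog_arm(
  increments=[
    {"tx": 0,"ty": 0,"tz": -0.8,"yaw": 0,"grip": -1},
    {"tx": 0,"ty": 0,"tz": -0.8,"yaw": 0,"grip": -1},
    {"tx": 0,"ty": 0,"tz": -0.8,"yaw": 0,"grip": -1},
    {"tx": 0,"ty": 0,"tz": -0.8,"yaw": 0,"grip": -1},
  ],
)

```text
clock: 0.65
ee_pos: [624.5, -0.0, 414.9]
eef_rot: [-2.221, -2.221, 0.0]
force: [0.1, -0.0, 0.2]
grip_width: 1.0
gripper_force: 0.0
```

jog_arm(
  increments=[
    {"tx": 0.66,"ty": -0.45,"tz": 0,"yaw": 0,"grip": -1},
    {"tx": 0.66,"ty": -0.45,"tz": 0,"yaw": 0,"grip": -1},
    {"tx": 0.66,"ty": -0.45,"tz": 0,"yaw": 0,"grip": -1},
    {"tx": 0.66,"ty": -0.45,"tz": 0,"yaw": 0,"grip": -1},
    {"tx": 0.66,"ty": -0.45,"tz": 0,"yaw": 0,"grip": -1},
  ],
)

```text
clock: 1.27
ee_pos: [454.8, 248.8, 412.9]
eef_rot: [2.221, 2.221, -0.0]
force: [0.9, 0.0, -0.4]
grip_width: 1.003
gripper_force: 0.0
```

jog_arm(
  increments=[
    {"tx": 0.66,"ty": -0.45,"tz": 0,"yaw": 0,"grip": -1},
    {"tx": 0.66,"ty": -0.45,"tz": 0,"yaw": 0,"grip": -1},
    {"tx": 0.66,"ty": -0.45,"tz": 0,"yaw": 0,"grip": -1},
    {"tx": 0.66,"ty": -0.45,"tz": 0,"yaw": 0,"grip": -1},
    {"tx": 0.66,"ty": -0.45,"tz": 0,"yaw": 0,"grip": -1},
  ],
)

```text
clock: 1.9
ee_pos: [286.3, 496.3, 412.9]
eef_rot: [2.222, 2.221, 0.0]
force: [1.3, -0.6, -0.3]
grip_width: 1.0
gripper_force: 0.0
```

```bash
python3 -c "
from cell import *
s=state();print(s['joint_pos'],s['ee_pos'],s['eef_rot'])"
```

```text
[-0.76377595  0.22852887 -0.42616189  1.35615748  0.09385586  1.57671809
 -1.1799929 ] [286.26037457 496.25451109 412.94696133] [2.22188295e+00 2.22090372e+00 2.08674537e-05]
```

jog_arm(
  increments=[
    {"tx": 0.6,"ty": -0.6,"tz": 0,"yaw": 0,"grip": -1},
    {"tx": 0,"ty": 0,"tz": -0.8,"yaw": 0,"grip": -1},
    {"tx": 0,"ty": 0,"tz": -0.8,"yaw": 0,"grip": -1},
    {"tx": 0,"ty": 0,"tz": -0.8,"yaw": 0,"grip": -1},
    {"tx": 0,"ty": 0,"tz": -0.8,"yaw": 0,"grip": -1},
  ],
)

```text
clock: 2.52
ee_pos: [243.6, 538.2, 596.2]
eef_rot: [-2.22, -2.216, -0.017]
force: [0.7, 0.7, -1.7]
grip_width: 1.002
gripper_force: 0.0
```

jog_arm(
  increments=[
    {"tx": 0,"ty": 0,"tz": -0.8,"yaw": 0,"grip": -1},
    {"tx": 0,"ty": 0,"tz": -0.8,"yaw": 0,"grip": -1},
  ],
)

```text
clock: 2.78
ee_pos: [237.1, 523.9, 638.3]
eef_rot: [-2.203, -2.197, -0.117]
force: [-0.1, -0.6, -0.2]
grip_width: 0.991
gripper_force: 0.0
```

```bash
python3 -c "
from cell import *
s=state();print(s['joint_pos'],s['ee_pos'],s['eef_rot'])"
```

```text
[-1.36726855  0.27697779  0.27179473  0.78937007 -0.08361336  2.0033386
 -1.14930423] [237.1265494  523.94328945 638.32415028] [-2.20335769 -2.19711121 -0.11688167]
```

jog_arm(
  increments=[
    {"tx": 0,"ty": 0,"tz": -0.8,"yaw": 0,"grip": -1},
    {"tx": 0,"ty": 0,"tz": -0.8,"yaw": 0,"grip": -1},
  ],
)

```text
clock: 3.02
ee_pos: [227.2, 501.3, 688.0]
eef_rot: [-2.174, -2.168, -0.249]
force: [-0.2, 0.1, -0.2]
grip_width: 0.998
gripper_force: 0.0
```

```bash
cat >> h.py <<'E'
def st(pr=True):
    from cell import state
    s=state();R=Ro.from_rotvec(s["eef_rot"]).as_matrix();z=R[:,2]
    if pr: print("t%.2f"%s["clock"],"q",np.round(s["joint_pos"],2),"p",np.round(s["ee_pos"],1),"tilt %.1f head %.1f"%(np.degrees(np.arccos(-z[2])),np.degrees(np.arctan2(z[1],z[0]))),"x",R[:,0].round(3),"y",R[:,1].round(3),"F",np.round(s["force"],1),"g",s["grip_width"],s["gripper_force"])
    return s,R
def inc(d,R): return (R.T@np.array(d)/75).round(2)
E
python3 -c "
from h import *
st();R=Ro.from_rotvec([-2.203, -2.197, -0.117]).as_matrix();print(R[:,2])"
```

```text
t3.02 q [-1.43  0.2   0.34  0.77 -0.08  2.   -1.15] p [227.2 501.3 688. ] tilt 9.9 head 65.7 x [-0.003  0.988  0.157] y [ 0.997 -0.009  0.07 ] F [-0.2  0.1 -0.2] g 0.9981933896552417 0.0
[ 0.03332789  0.07291853 -0.99678089]
```

jog_arm(
  increments=[
    {"tx": 0,"ty": 0,"tz": -0.8,"yaw": 0,"grip": -1},
    {"tx": 0,"ty": 0,"tz": -0.8,"yaw": 0,"grip": -1},
    {"tx": 0,"ty": 0,"tz": -0.8,"yaw": 0,"grip": -1},
    {"tx": 0,"ty": 0,"tz": -0.8,"yaw": 0,"grip": -1},
    {"tx": 0,"ty": 0,"tz": -0.8,"yaw": 0,"grip": -1},
  ],
)

```text
clock: 3.65
ee_pos: [197.2, 436.4, 788.8]
eef_rot: [-2.099, -2.093, -0.524]
force: [-0.9, -0.2, 0.2]
grip_width: 0.999
gripper_force: 0.0
```

```bash
python3 -c "
from h import *
st()"
```

```text
t3.65 q [-2.05  0.03  0.88  0.75 -0.01  2.   -1.18] p [197.2 436.4 788.8] tilt 21.4 head 65.6 x [-0.023  0.943  0.333] y [ 0.988 -0.028  0.15 ] F [-0.9 -0.2  0.2] g 0.999073216924903 0.0
```

jog_arm(
  increments=[
    {"tx": 0,"ty": 0,"tz": -0.8,"yaw": 0,"grip": -1},
    {"tx": 0,"ty": 0,"tz": -0.8,"yaw": 0,"grip": -1},
    {"tx": 0,"ty": 0,"tz": -0.8,"yaw": 0,"grip": -1},
    {"tx": 0,"ty": 0,"tz": -0.8,"yaw": 0,"grip": -1},
  ],
)

```text
clock: 4.15
ee_pos: [195.1, 413.5, 812.1]
eef_rot: [-2.07, -2.064, -0.582]
force: [1.4, -0.5, 0.0]
grip_width: 1.001
gripper_force: 0.0
```

```bash
python3 -c "
from h import *
st()"
```

```text
t4.15 q [-1.38 -0.01  0.16  0.72  0.02  2.   -1.2 ] p [195.1 413.5 812.1] tilt 24.3 head 67.5 x [-0.028  0.924  0.381] y [ 0.987 -0.034  0.157] F [ 1.4 -0.5  0. ] g 1.0007691028944976 0.0
```

jog_arm(
  increments=[
    {"tx": 0,"ty": 0,"tz": -0.8,"yaw": 0,"grip": -1},
    {"tx": 0,"ty": 0,"tz": -0.8,"yaw": 0,"grip": -1},
    {"tx": 0,"ty": 0,"tz": -0.8,"yaw": 0,"grip": -1},
  ],
)

```text
clock: 4.53
ee_pos: [190.9, 388.2, 834.2]
eef_rot: [-2.046, -2.034, -0.638]
force: [0.9, -0.8, -0.0]
grip_width: 0.999
gripper_force: 0.0
```

```bash
python3 -c "
from h import *
st()"
```

```text
t4.53 q [-0.88 -0.04 -0.26  0.71 -0.04  2.   -1.17] p [190.9 388.2 834.2] tilt 27.1 head 68.3 x [-0.032  0.905  0.424] y [ 0.985 -0.043  0.166] F [ 0.9 -0.8 -0. ] g 0.9986269404959538 0.0
```

jog_arm(
  increments=[
    {"tx": 0,"ty": 0,"tz": -0.8,"yaw": 0,"grip": -1},
    {"tx": 0,"ty": 0,"tz": -0.8,"yaw": 0,"grip": -1},
    {"tx": 0,"ty": 0,"tz": 0.3,"yaw": 1,"grip": -1},
    {"tx": 0,"ty": 0,"tz": 0.3,"yaw": 1,"grip": -1},
    {"tx": 0,"ty": 0,"tz": 0.3,"yaw": 0.47,"grip": -1},
  ],
)

```text
clock: 5.15
ee_pos: [186.5, 380.1, 812.7]
eef_rot: [-2.283, -1.544, -0.66]
force: [0.4, 0.3, 0.2]
grip_width: 1.0
gripper_force: 0.0
```

Run:
```python
from h import *
s,R=st()
print(inc(np.array([450,260,330])-s["ee_pos"],R)) 
for t in([521,389],):print()
S=world(load("scene0.npz"));D=world(load("side0.npz"))
Q=np.concatenate([S.reshape(-1,3),D.reshape(-1,3)]);q=Q[(Q[:,2]>70)&(Q[:,2]<130)&(Q[:,0]>520)&(Q[:,0]<650)&(Q[:,1]>190)&(Q[:,1]<300)];print("cup",q.min(0),q.max(0),np.median(q,0))
c=load("scene0.npz")
f=lambda x,y:(100+x/3.4,200+y/3.4)
print("cup base",cast(c,*f(418,182),0),cast(c,*f(365,115),100),cast(c,*f(440,115),100))
print("jar top c",cast(c,*f(291,256),50),"l/r",cast(c,*f(264,256),50),cast(c,*f(318,256),50))
print("tape",cast(c,*f(543,300),25))
```

```text
t5.15 q [-0.82 -0.19 -0.23  0.94 -0.12  1.82 -1.49] p [186.5 380.1 812.7] tilt 32.1 head 67.8 x [0.314 0.787 0.531] y [ 0.928 -0.373  0.003] F [0.4 0.3 0.2] g 0.9996383227204948 0.0
[-3.57  3.84  5.37]

cup [569.09385971 215.25984599  70.06237293] [640.03817568 282.63779667 124.47909136] [595.30693033 251.16463162  88.99919959]
cup base [580.66649334 254.61186678   0.        ] [599.20413129 283.02170157 100.        ] [565.68405277 223.12378466 100.        ]
jar top c [521.33123048 387.31242149  50.        ] l/r [532.94883865 407.97878593  50.        ] [509.70696567 366.63421567  50.        ]
tape [386.94347452 207.78878505  25.        ]
```

jog_arm(
  increments=[
    {"tx": -0.36,"ty": 0.38,"tz": 0.54,"yaw": 0,"grip": -1},
    {"tx": -0.36,"ty": 0.38,"tz": 0.54,"yaw": 0,"grip": -1},
    {"tx": -0.36,"ty": 0.38,"tz": 0.54,"yaw": 0,"grip": -1},
    {"tx": -0.36,"ty": 0.38,"tz": 0.54,"yaw": 0,"grip": -1},
    {"tx": -0.36,"ty": 0.38,"tz": 0.54,"yaw": 0,"grip": -1},
  ],
)

```text
clock: 5.78
ee_pos: [317.9, 319.8, 569.0]
eef_rot: [-2.28, -1.549, -0.661]
force: [1.4, 1.0, 0.9]
grip_width: 1.004
gripper_force: 0.0
```

jog_arm(
  increments=[
    {"tx": -0.36,"ty": 0.38,"tz": 0.54,"yaw": 0,"grip": -1},
    {"tx": -0.36,"ty": 0.38,"tz": 0.54,"yaw": 0,"grip": -1},
    {"tx": -0.36,"ty": 0.38,"tz": 0.54,"yaw": 0,"grip": -1},
    {"tx": -0.36,"ty": 0.38,"tz": 0.54,"yaw": 0,"grip": -1},
    {"tx": -0.36,"ty": 0.38,"tz": 0.54,"yaw": 0,"grip": -1},
  ],
)

```text
clock: 6.4
ee_pos: [448.9, 260.5, 326.7]
eef_rot: [-2.28, -1.55, -0.661]
force: [1.5, 1.6, 0.4]
grip_width: 1.001
gripper_force: 0.0
```

Run:
```python
from h import *
s,R=st();t=np.array([524.9,397.9,21]);u=np.array([.367,.93,0])
print(inc(t-80*u+[0,0,110]-s["ee_pos"],R))
```

```text
t6.40 q [-0.78 -0.16  0.44  2.03 -0.44  0.91 -0.5 ] p [448.9 260.5 326.7] tilt 32.1 head 67.8 x [0.31  0.789 0.531] y [ 0.929 -0.37   0.006] F [1.5 1.6 0.4] g 1.0008543548181792 0.0
[-0.53  0.25  2.75]
```

jog_arm(
  increments=[
    {"tx": -0.13,"ty": 0.06,"tz": 0.69,"yaw": 0,"grip": -1},
    {"tx": -0.13,"ty": 0.06,"tz": 0.69,"yaw": 0,"grip": -1},
    {"tx": -0.13,"ty": 0.06,"tz": 0.69,"yaw": 0,"grip": -1},
    {"tx": -0.13,"ty": 0.06,"tz": 0.69,"yaw": 0,"grip": -1},
    {"tx": 0,"ty": 0,"tz": 0,"yaw": 0,"grip": -1},
  ],
)

```text
clock: 7.02
ee_pos: [492.5, 325.2, 128.0]
eef_rot: [-2.281, -1.55, -0.649]
force: [-0.0, 0.9, -0.0]
grip_width: 1.001
gripper_force: 0.0
```

```bash
cat >> h.py <<'E'
def wrist(name):
    from cell import camera
    s,R=st();c=camera("wrist");T=c["T_tool_cam"];K=c["camera_matrix"];z=c["range_z"]
    v,u=np.mgrid[:400,:640];a=(u-K[0,2])/K[0,0];b=(v-K[1,2])/K[1,1];th=np.hypot(a,b)
    k=np.tan(th)/np.maximum(th,1e-9)
    p=np.stack([a*k*z,b*k*z,z],-1)@T[:3,:3].T+T[:3,3];w=p@R.T+s["ee_pos"];w[(z==0)|(th>1.4)]=np.nan
    cv2.imwrite(f"pics/{name}.png",c["color"][:,:,::-1]);return c,w,s,R
E
python3 - <<'E'
from h import *
c,w,s,R=wrist("w1")
g=(c["color"].max(2)<90)&(abs(w-[521,389,45])<[35,35,12]).all(2)
q=w[g];t=w[g&(w[...,2]>46)]
print(len(q),q.min(0),q.max(0),len(t),t.mean(0),t.min(0),t.max(0));print(cv2.minEnclosingCircle(t[:,:2].astype(np.float32)))
E
```

```text
t7.03 q [-0.78  0.25  0.43  2.15 -1.    0.6   0.05] p [492.5 325.2 128. ] tilt 31.7 head 68.3 x [0.313 0.791 0.526] y [ 0.93  -0.368  0.001] F [-0.   0.9 -0. ] g 1.0011546555548678 0.0
1320 [501.92004686 366.37238589  33.24707765] [546.95354973 411.80904069  52.17654936] 1212 [524.06232714 388.39629009  49.73006049] [501.9764929  366.99072067  46.05276724] [546.95354973 411.80904069  52.17654936]
((524.6424560546875, 388.868408203125), 23.056339263916016)
```

View pics/w1.png

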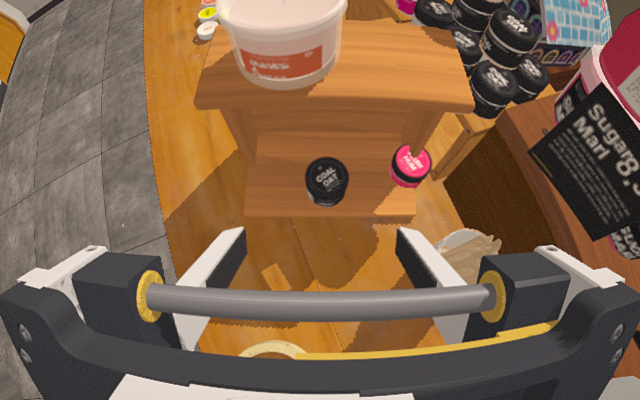

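The wrist view shows the jar lid at (327,181), centred between the fingers and clear of the pink jar at (411,166) and the cup at (465,245). I'll go in at z+45 and then descend.

jog_arm(
  increments=[
    {"tx": 0.165,"ty": 0.03,"tz": 0.416,"yaw": 0,"grip": -1},
    {"tx": 0.165,"ty": 0.03,"tz": 0.416,"yaw": 0,"grip": -1},
    {"tx": 0.165,"ty": 0.03,"tz": 0.416,"yaw": 0,"grip": -1},
    {"tx": -0.165,"ty": 0,"tz": 0.267,"yaw": 0,"grip": -1},
    {"tx": 0,"ty": 0,"tz": 0,"yaw": 0,"grip": -1},
  ],
)

```text
clock: 7.7
ee_pos: [531.8, 397.7, 50.3]
eef_rot: [-2.28, -1.547, -0.661]
force: [0.1, -0.4, 0.6]
grip_width: 1.001
gripper_force: 0.0
```

Run:
```python
from h import *
s,R=st()
print(inc(np.array([528,398,21])-s["ee_pos"],R))
```

```text
t7.70 q [-0.61  0.47  0.13  2.04 -1.18  0.43  0.16] p [531.8 397.7  50.3] tilt 32.2 head 67.8 x [0.312 0.787 0.532] y [ 0.929 -0.371  0.004] F [ 0.1 -0.4  0.6] g 1.0013966054720604 0.0
[-0.22 -0.05  0.32]
```

jog_arm(
  increments=[
    {"tx": -0.22,"ty": -0.05,"tz": 0.32,"yaw": 0,"grip": -1},
    {"tx": 0,"ty": 0,"tz": 0,"yaw": 0,"grip": -1},
    {"tx": 0,"ty": 0,"tz": 0,"yaw": 0,"grip": 1},
    {"tx": 0,"ty": 0,"tz": 0,"yaw": 0,"grip": 1},
    {"tx": 0,"ty": 0,"tz": 0,"yaw": 0,"grip": 1},
  ],
  newtons=15,
)

```text
clock: 8.32
ee_pos: [527.5, 398.7, 21.3]
eef_rot: [-2.28, -1.551, -0.658]
force: [-0.3, -0.6, 0.3]
grip_width: 0.718
gripper_force: 0.0
```

jog_arm(
  increments=[
    {"tx": 0,"ty": 0,"tz": 0,"yaw": 0,"grip": 1},
    {"tx": 0,"ty": 0,"tz": 0,"yaw": 0,"grip": 1},
    {"tx": 0,"ty": 0,"tz": 0,"yaw": 0,"grip": 1},
  ],
)

```text
clock: 8.7
ee_pos: [527.4, 398.1, 20.5]
eef_rot: [-2.281, -1.549, -0.657]
force: [-0.3, 0.1, -0.3]
grip_width: 0.427
gripper_force: 13.2
```

Run:
```python
from h import *
s,R=st()
print(inc([0,0,45],R),inc(np.array([-.367,-.93,0])*100,R))
```

```text
t8.70 q [-0.45  0.52 -0.07  2.05 -1.18  0.33  0.21] p [527.4 398.1  20.5] tilt 32.0 head 67.9 x [0.312 0.789 0.53 ] y [ 0.929 -0.37   0.004] F [-0.3  0.1 -0.3] g 0.4274402269193313 13.216949757188559
[ 0.32  0.   -0.51] [-1.13  0.   -0.71]
```

jog_arm(
  increments=[
    {"tx": 0.16,"ty": 0,"tz": -0.25,"yaw": 0,"grip": 1},
    {"tx": 0.16,"ty": 0,"tz": -0.25,"yaw": 0,"grip": 1},
    {"tx": -0.37,"ty": 0,"tz": -0.24,"yaw": 0,"grip": 1},
    {"tx": -0.37,"ty": 0,"tz": -0.24,"yaw": 0,"grip": 1},
    {"tx": -0.37,"ty": 0,"tz": -0.24,"yaw": 0,"grip": 1},
  ],
)

```text
clock: 9.32
ee_pos: [490.2, 305.6, 66.8]
eef_rot: [-2.281, -1.549, -0.657]
force: [0.2, 0.9, -0.4]
grip_width: 0.429
gripper_force: 13.5
```

jog_arm(
  increments=[
    {"tx": 0.4,"ty": 0,"tz": -0.65,"yaw": 0,"grip": 1},
    {"tx": 0.4,"ty": 0,"tz": -0.65,"yaw": 0,"grip": 1},
    {"tx": 0.4,"ty": 0,"tz": -0.65,"yaw": 0,"grip": 1},
    {"tx": 0.4,"ty": 0,"tz": -0.65,"yaw": 0,"grip": 1},
    {"tx": 0.4,"ty": 0,"tz": -0.65,"yaw": 0,"grip": 1},
  ],
)

```text
clock: 9.95
ee_pos: [488.4, 304.8, 355.0]
eef_rot: [-2.281, -1.549, -0.658]
force: [0.0, 1.0, -0.7]
grip_width: 0.431
gripper_force: 13.6
```

Run:
```python
from h import *
from cell import camera
st()
for n in("scene","side"):
  c=camera(n);np.savez(n+"1.npz",**c)
  a=c["color"][:,:,::-1]; a=a[130:290,210:360] if n=="scene" else a[100:330,270:400]
  a=cv2.resize(a,None,fx=3.5 if n=="scene" else 2.5,fy=3.5 if n=="scene" else 2.5,interpolation=cv2.INTER_CUBIC)
  globals()[n]=a
hh=max(scene.shape[0],side.shape[0]);o=np.zeros((hh,scene.shape[1]+side.shape[1],3),np.uint8)
o[:scene.shape[0],:scene.shape[1]]=scene;o[:side.shape[0],scene.shape[1]:]=side;print(o.shape,scene.shape);cv2.imwrite("pics/c.png",o[:,:800])
```

```text
t9.95 q [-0.54 -0.05  0.17  1.88 -0.48  0.96 -0.53] p [488.4 304.8 355. ] tilt 32.0 head 67.9 x [0.312 0.789 0.53 ] y [ 0.929 -0.37   0.005] F [ 0.   1.  -0.7] g 0.4305439912009244 13.64362282678485
(575, 850, 3) (560, 525, 3)
```

View pics/c.png

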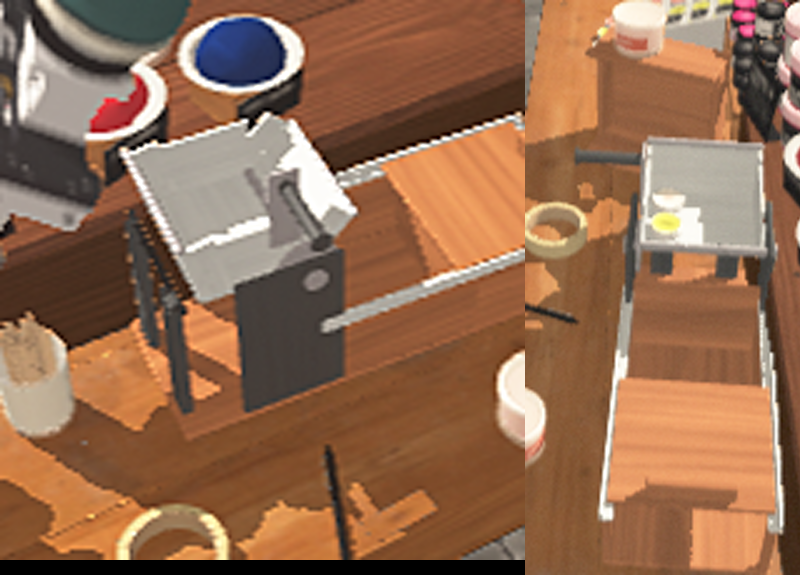

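View c: the empty +x half of the skip is visible in the side panel at (735,190), with tins at (665,200) and (665,222). The peg sticks out at (605,157) and the hatch pull bar is at about (700,490).

Run:
```python
from h import *
np.set_printoptions(suppress=True,precision=1,linewidth=200)
S=world(load("scene1.npz"));D=world(load("side1.npz"))
for n,W in(("S",S),("D",D)):
  for x0 in (545,575,605):
    q=W[(abs(W[...,0]-x0)<4)&(abs(W[...,1]-30)<110)&(W[...,2]>120)];q=q[np.argsort(q[:,1])];print(n,x0,[tuple(a[1:].round()) for a in q[::max(1,len(q)//22)]])
  for y0 in (0,40,70):
    q=W[(abs(W[...,1]-y0)<4)&(abs(W[...,0]-580)<110)&(W[...,2]>150)];q=q[np.argsort(q[:,0])];print(n,"y",y0,[tuple(a[[0,2]].round()) for a in q[::max(1,len(q)//22)]])
```

```text
S 545 [(np.float64(-44.0), np.float64(211.0)), (np.float64(-41.0), np.float64(211.0)), (np.float64(-37.0), np.float64(209.0)), (np.float64(-34.0), np.float64(206.0)), (np.float64(-31.0), np.float64(204.0)), (np.float64(-30.0), np.float64(204.0)), (np.float64(-27.0), np.float64(201.0)), (np.float64(-23.0), np.float64(199.0)), (np.float64(-21.0), np.float64(198.0)), (np.float64(-18.0), np.float64(193.0)), (np.float64(120.0), np.float64(238.0)), (np.float64(121.0), np.float64(161.0)), (np.float64(123.0), np.float64(164.0)), (np.float64(123.0), np.float64(159.0)), (np.float64(125.0), np.float64(237.0)), (np.float64(128.0), np.float64(162.0)), (np.float64(131.0), np.float64(161.0)), (np.float64(133.0), np.float64(132.0)), (np.float64(133.0), np.float64(144.0)), (np.float64(134.0), np.float64(131.0)), (np.float64(134.0), np.float64(152.0)), (np.float64(134.0), np.float64(128.0))]
S 575 [(np.float64(-44.0), np.float64(215.0)), (np.float64(-43.0), np.float64(213.0)), (np.float64(-43.0), np.float64(213.0)), (np.float64(-42.0), np.float64(211.0)), (np.float64(-40.0), np.float64(209.0)), (np.fl
[... 10629 characters left out ...]
 np.float64(180.0)), (np.float64(542.0), np.float64(182.0)), (np.float64(548.0), np.float64(181.0)), (np.float64(557.0), np.float64(180.0)), (np.float64(563.0), np.float64(180.0)), (np.float64(570.0), np.float64(171.0)), (np.float64(576.0), np.float64(167.0)), (np.float64(583.0), np.float64(166.0)), (np.float64(592.0), np.float64(168.0)), (np.float64(604.0), np.float64(167.0)), (np.float64(616.0), np.float64(168.0)), (np.float64(623.0), np.float64(166.0)), (np.float64(635.0), np.float64(166.0)), (np.float64(647.0), np.float64(168.0)), (np.float64(650.0), np.float64(168.0)), (np.float64(653.0), np.float64(223.0)), (np.float64(669.0), np.float64(185.0)), (np.float64(682.0), np.float64(164.0))]
```

Run:
```python
from h import *
c=load("scene0.npz");f=lambda x,y:(100+x/3.4,200+y/3.4);u=np.array([.367,.93,0]);v=np.array([.93,-.367,0]);j=np.array([524.3,388.7,0])
for p in [(200,390),(325,375)]:
  w=cast(c,*f(*p),10);print(w,(w-j)@u,(w-j)@v)
s,R=st();print(inc(np.array([474,334,60])-s["ee_pos"],R),inc([0,0,-48.5],R))
D=world(load("side1.npz"))
for x0 in(250,300,350):
  q=D[(abs(D[...,0]-x0)<8)&(D[...,1]>-200)&(D[...,1]<450)];print(x0,np.percentile(q[:,2],[5,50,95,100]).round())
for u0,v0 in [(255,190),(240,250),(40,40),(20,200),(100,350)]:print(u0,v0,D[v0,u0])
```

```text
[458.70456247 494.01781504  10.        ] 73.87204241293179 -99.65539502139198
[420.33155197 397.71701607  10.        ] -29.770595482508117 -99.9999015657027
t10.05 q [-0.54 -0.05  0.17  1.88 -0.48  0.96 -0.53] p [490.6 305.7 359.6] tilt 32.4 head 67.4 x [0.308 0.787 0.535] y [ 0.929 -0.37   0.01 ] F [ 0.2  0.5 -1.7] g 0.4276145573078232 13.615220719948411
[-1.91 -0.39  3.52] [-0.35 -0.01  0.55]
250 [-58. -19. 669. 682.]
300 [658. 671. 680. 681.]
350 [ -1.   6. 668. 678.]
255 190 [273.96205423 325.15837504 -83.14960726]
240 250 [264.91371266  -0.96617438 -67.99076525]
40 40 [-15.45996694 -81.71874986 634.10246847]
20 200 [-1562.14931098  1111.87003949  -896.9280321 ]
100 350 [-531.50908135   35.63724117 -898.67342711]
```

jog_arm(
  increments=[
    {"tx": -0.32,"ty": -0.065,"tz": 0.59,"yaw": 0,"grip": 1},
    {"tx": -0.32,"ty": -0.065,"tz": 0.59,"yaw": 0,"grip": 1},
    {"tx": -0.32,"ty": -0.065,"tz": 0.59,"yaw": 0,"grip": 1},
    {"tx": -0.32,"ty": -0.065,"tz": 0.59,"yaw": 0,"grip": 1},
    {"tx": -0.32,"ty": -0.065,"tz": 0.59,"yaw": 0,"grip": 1},
  ],
)

```text
clock: 10.68
ee_pos: [472.4, 327.8, 99.8]
eef_rot: [-2.282, -1.549, -0.657]
force: [1.5, 1.1, -0.7]
grip_width: 0.426
gripper_force: 13.6
```

jog_arm(
  increments=[
    {"tx": -0.32,"ty": -0.065,"tz": 0.59,"yaw": 0,"grip": 1},
    {"tx": 0,"ty": 0,"tz": 0,"yaw": 0,"grip": 1},
  ],
)

```text
clock: 10.92
ee_pos: [467.5, 331.3, 48.0]
eef_rot: [-2.283, -1.547, -0.648]
force: [0.6, -0.2, -0.4]
grip_width: 0.426
gripper_force: 13.7
```

Run:
```python
from h import *
s,R=st();print(inc([0,0,11.5-s["ee_pos"][2]],R))
```

```text
t10.93 q [-0.34  0.36 -0.11  2.22 -1.19  0.36  0.28] p [467.5 331.3  48. ] tilt 31.7 head 68.4 x [0.315 0.79  0.526] y [ 0.929 -0.37  -0.001] F [ 0.6 -0.2 -0.4] g 0.42598977048127584 13.655251739546657
[-0.26  0.    0.41]
```

jog_arm(
  increments=[
    {"tx": -0.13,"ty": 0,"tz": 0.205,"yaw": 0,"grip": 1},
    {"tx": -0.13,"ty": 0,"tz": 0.205,"yaw": 0,"grip": 1},
    {"tx": 0,"ty": 0,"tz": 0,"yaw": 0,"grip": 1},
  ],
)

```text
clock: 11.3
ee_pos: [471.2, 331.6, 15.9]
eef_rot: [-2.286, -1.539, -0.658]
force: [0.5, -0.2, -0.1]
grip_width: 0.429
gripper_force: 13.6
```

Run:
```python
from h import *
s,R=st();print(inc([0,0,11.5-s["ee_pos"][2]],R))
```

```text
t11.30 q [-0.05  0.47 -0.44  2.22 -1.19  0.2   0.35] p [471.2 331.6  15.9] tilt 32.1 head 67.8 x [0.318 0.786 0.531] y [ 0.926 -0.376  0.001] F [ 0.5 -0.2 -0.1] g 0.4289146105296593 13.623768473044038
[-0.03 -0.    0.05]
```

jog_arm(
  increments=[
    {"tx": -0.03,"ty": 0,"tz": 0.05,"yaw": 0,"grip": 1},
    {"tx": 0,"ty": 0,"tz": 0,"yaw": 0,"grip": 0},
    {"tx": 0,"ty": 0,"tz": 0,"yaw": 0,"grip": -0.4},
    {"tx": 0,"ty": 0,"tz": 0,"yaw": 0,"grip": -1},
    {"tx": 0,"ty": 0,"tz": 0,"yaw": 0,"grip": -1},
  ],
)

```text
clock: 11.92
ee_pos: [470.2, 332.5, 11.7]
eef_rot: [-2.28, -1.55, -0.655]
force: [0.2, -0.9, 0.2]
grip_width: 0.784
gripper_force: 0.0
```

jog_arm(
  increments=[
    {"tx": 0.4,"ty": 0,"tz": -0.64,"yaw": 0,"grip": -1},
    {"tx": 0.4,"ty": 0,"tz": -0.64,"yaw": 0,"grip": -1},
    {"tx": 0.4,"ty": 0,"tz": -0.64,"yaw": 0,"grip": -1},
    {"tx": 0.4,"ty": 0,"tz": -0.64,"yaw": 0,"grip": -1},
    {"tx": 0.4,"ty": 0,"tz": -0.64,"yaw": 0,"grip": -1},
  ],
)

```text
clock: 12.55
ee_pos: [469.7, 333.3, 285.1]
eef_rot: [-2.28, -1.552, -0.657]
force: [0.5, -0.0, -0.2]
grip_width: 1.003
gripper_force: 0.0
```

jog_arm(
  increments=[
    {"tx": 0.4,"ty": 0,"tz": -0.64,"yaw": 0,"grip": -1},
    {"tx": 0.4,"ty": 0,"tz": -0.64,"yaw": 0,"grip": -1},
    {"tx": 0.4,"ty": 0,"tz": -0.64,"yaw": 0,"grip": -1},
    {"tx": 0.4,"ty": 0,"tz": -0.64,"yaw": 0,"grip": -1},
  ],
)

```text
clock: 13.05
ee_pos: [468.7, 333.9, 511.3]
eef_rot: [-2.28, -1.552, -0.656]
force: [0.1, 0.5, -0.3]
grip_width: 1.0
gripper_force: 0.0
```

Run:
```python
from h import *
from cell import camera
s,R=st()
c=camera("scene");W=world(c)
g=(abs(W-[467,322,30])<[50,50,26]).all(2);q=W[g];t=q[q[:,2]>33];print(len(t),t.min(0),t.max(0),cv2.minEnclosingCircle(t[:,:2].astype(np.float32)))
print(inc(np.array([-220,-400,600])-s["ee_pos"],R),inc(np.array([150,-380,600])-s["ee_pos"],R))
```

```text
t13.05 q [-0.42 -0.09 -0.02  1.59 -0.39  1.24 -0.76] p [468.7 333.9 511.3] tilt 31.9 head 67.9 x [0.31  0.79  0.529] y [ 0.93  -0.368  0.005] F [ 0.1  0.5 -0.3] g 0.9997854597041672 0.0
175 [440.61074952 295.87300618  33.35546649] [488.06584336 339.40047322  45.90934791] ((464.09356689453125, 318.4651794433594), 24.255537033081055)
[-9.95 -4.93 -7.62] [-8.21 -0.44 -6.51]
```

jog_arm(
  increments=[
    {"tx": -0.51,"ty": 0.21,"tz": -0.48,"yaw": 0,"grip": -1},
    {"tx": -0.51,"ty": 0.21,"tz": -0.48,"yaw": 0,"grip": -1},
    {"tx": -0.51,"ty": 0.21,"tz": -0.48,"yaw": 0,"grip": -1},
    {"tx": -0.51,"ty": 0.21,"tz": -0.48,"yaw": 0,"grip": -1},
    {"tx": -0.51,"ty": 0.21,"tz": -0.48,"yaw": 0,"grip": -1},
  ],
)

```text
clock: 13.72
ee_pos: [446.8, 64.1, 561.8]
eef_rot: [-2.28, -1.552, -0.657]
force: [0.4, 0.3, 0.8]
grip_width: 0.999
gripper_force: 0.0
```

jog_arm(
  increments=[
    {"tx": -0.51,"ty": 0.21,"tz": -0.48,"yaw": 0,"grip": -1},
    {"tx": -0.51,"ty": 0.21,"tz": -0.48,"yaw": 0,"grip": -1},
    {"tx": -0.51,"ty": 0.21,"tz": -0.48,"yaw": 0,"grip": -1},
    {"tx": -0.51,"ty": 0.21,"tz": -0.48,"yaw": 0,"grip": -1},
  ],
)

```text
clock: 14.22
ee_pos: [429.4, -150.2, 603.6]
eef_rot: [-2.279, -1.553, -0.657]
force: [0.6, 0.2, 0.0]
grip_width: 1.002
gripper_force: 0.0
```

Run:
```python
from h import *
s,R=st()
```

```text
t14.22 q [ 0.01  0.06  0.74  1.26 -0.62  1.98  0.16] p [ 429.4 -150.2  603.6] tilt 32.0 head 67.9 x [0.309 0.79  0.529] y [ 0.93  -0.367  0.006] F [0.6 0.2 0. ] g 1.0017627392074115 0.0
```

jog_arm(
  increments=[
    {"tx": -0.72,"ty": -0.31,"tz": -0.12,"yaw": 0,"grip": -1},
    {"tx": -0.72,"ty": -0.31,"tz": -0.12,"yaw": 0,"grip": -1},
    {"tx": -0.72,"ty": -0.31,"tz": -0.12,"yaw": 0,"grip": -1},
    {"tx": -0.72,"ty": -0.31,"tz": -0.12,"yaw": 0,"grip": -1},
  ],
)

```text
clock: 14.72
ee_pos: [336.4, -242.9, 550.2]
eef_rot: [-2.284, -1.552, -0.651]
force: [-0.9, 0.8, -0.2]
grip_width: 0.996
gripper_force: 0.0
```

jog_arm(
  increments=[
    {"tx": -0.72,"ty": -0.31,"tz": -0.12,"yaw": 0,"grip": -1},
    {"tx": -0.72,"ty": -0.31,"tz": -0.12,"yaw": 0,"grip": -1},
    {"tx": -0.72,"ty": -0.31,"tz": -0.12,"yaw": 0,"grip": -1},
  ],
)

```text
clock: 15.1
ee_pos: [283.6, -298.2, 519.6]
eef_rot: [-2.287, -1.552, -0.64]
force: [0.7, -0.7, 0.7]
grip_width: 0.999
gripper_force: 0.0
```

Run:
```python
from h import *
s,R=st();print(inc([-300,0,0],R))
```

```text
t15.10 q [ 1.07  0.1   0.02  1.37 -0.45  2.    0.59] p [ 283.6 -298.2  519.6] tilt 31.3 head 68.3 x [0.316 0.794 0.519] y [ 0.929 -0.369 -0.   ] F [ 0.7 -0.7  0.7] g 0.9991757719937712 0.0
[-1.26 -3.72 -0.77]
```

jog_arm(
  increments=[
    {"tx": -0.57,"ty": -0.48,"tz": -0.03,"yaw": 0,"grip": -1},
    {"tx": -0.57,"ty": -0.48,"tz": -0.03,"yaw": 0,"grip": -1},
    {"tx": -0.57,"ty": -0.48,"tz": -0.03,"yaw": 0,"grip": -1},
  ],
)

```text
clock: 15.48
ee_pos: [140.0, -363.4, 458.5]
eef_rot: [-2.288, -1.551, -0.641]
force: [0.0, -0.8, -0.2]
grip_width: 1.0
gripper_force: 0.0
```

jog_arm(
  increments=[
    {"tx": -0.57,"ty": -0.48,"tz": -0.03,"yaw": 0,"grip": -1},
    {"tx": -0.57,"ty": -0.48,"tz": -0.03,"yaw": 0,"grip": -1},
    {"tx": -0.57,"ty": -0.48,"tz": -0.03,"yaw": 0,"grip": -1},
  ],
)

```text
clock: 15.85
ee_pos: [-1.9, -428.5, 397.7]
eef_rot: [-2.288, -1.551, -0.64]
force: [0.3, -0.5, 0.3]
grip_width: 0.996
gripper_force: 0.0
```

Run:
```python
from h import *
s,R=st();print(inc([-200,0,0],R),inc([-75,-185,0],R),inc([0,0,200],R))
```

```text
t15.85 q [ 1.55  0.29  0.12  1.41 -0.19  1.97  1.27] p [  -1.9 -428.5  397.7] tilt 31.3 head 68.3 x [0.316 0.794 0.519] y [ 0.929 -0.37  -0.   ] F [ 0.3 -0.5  0.3] g 0.9957329134545235 0.0
[-0.84 -2.48 -0.51] [-2.27 -0.02 -1.38] [ 1.39 -0.   -2.28]
```

jog_arm(
  increments=[
    {"tx": -0.17,"ty": -0.7,"tz": -0.1,"yaw": 0,"grip": -1},
    {"tx": -0.17,"ty": -0.7,"tz": -0.1,"yaw": 0,"grip": -1},
    {"tx": -0.17,"ty": -0.7,"tz": -0.1,"yaw": 0,"grip": -1},
    {"tx": 0.42,"ty": 0,"tz": -0.68,"yaw": 0,"grip": -1},
    {"tx": 0.42,"ty": 0,"tz": -0.68,"yaw": 0,"grip": -1},
  ],
)

```text
clock: 16.48
ee_pos: [-156.0, -392.3, 438.0]
eef_rot: [-2.346, -1.588, -0.548]
force: [0.1, -1.0, 0.4]
grip_width: 0.997
gripper_force: 0.0
```

jog_arm(
  increments=[
    {"tx": 0.38,"ty": 0,"tz": -0.71,"yaw": 0,"grip": -1},
    {"tx": 0.35,"ty": 0,"tz": -0.72,"yaw": 0,"grip": -1},
    {"tx": 0.3,"ty": 0,"tz": -0.74,"yaw": 0,"grip": -1},
  ],
)

```text
clock: 16.85
ee_pos: [-148.9, -376.8, 493.0]
eef_rot: [-2.43, -1.647, -0.397]
force: [0.4, 0.1, -0.0]
grip_width: 1.005
gripper_force: 0.0
```

Run:
```python
from h import *
s,R=st();print(inc([-25,-56,0],R),inc([0,0,60],R))
```

```text
t16.85 q [ 1.48  0.11  0.47  1.37 -0.05  2.    1.56] p [-148.9 -376.8  493. ] tilt 18.5 head 67.9 x [0.351 0.881 0.318] y [ 0.929 -0.371  0.002] F [ 0.4  0.1 -0. ] g 1.005229201558829 0.0
[-0.77 -0.03 -0.26] [ 0.25  0.   -0.76]
```

jog_arm(
  increments=[
    {"tx": 0.22,"ty": 0,"tz": -0.77,"yaw": 0,"grip": -1},
    {"tx": 0.18,"ty": 0,"tz": -0.77,"yaw": 0,"grip": -1},
    {"tx": 0.13,"ty": 0,"tz": -0.78,"yaw": 0,"grip": -1},
    {"tx": 0.09,"ty": 0,"tz": -0.78,"yaw": 0,"grip": -1},
  ],
)

```text
clock: 17.35
ee_pos: [-153.3, -391.0, 564.2]
eef_rot: [-2.536, -1.718, -0.183]
force: [0.3, 0.3, -0.4]
grip_width: 0.997
gripper_force: 0.0
```

Run:
```python
from h import *
s,R=st()
```

```text
t17.35 q [ 1.15  0.03  0.77  1.26 -0.03  2.    1.53] p [-153.3 -391.   564.2] tilt 8.0 head 65.5 x [0.367 0.92  0.139] y [ 0.928 -0.372  0.007] F [ 0.3  0.3 -0.4] g 0.996542446174988 0.0
```

jog_arm(
  increments=[
    {"tx": 0.07,"ty": 0,"tz": -0.79,"yaw": 0,"grip": -1},
    {"tx": 0.04,"ty": 0,"tz": -0.79,"yaw": 0,"grip": -1},
    {"tx": 0,"ty": 0,"tz": -0.79,"yaw": 0,"grip": -1},
  ],
)

```text
clock: 17.73
ee_pos: [-158.4, -406.3, 622.4]
eef_rot: [2.591, 1.755, 0.012]
force: [-0.3, -1.0, -0.1]
grip_width: 1.002
gripper_force: 0.0
```

Run:
```python
from h import *
s,R=st()
```

```text
t17.73 q [ 1.31  0.    0.58  1.13 -0.02  2.    1.5 ] p [-158.4 -406.3  622.4] tilt 0.8 head -23.4 x [ 0.371  0.929 -0.   ] y [ 0.928 -0.371  0.014] F [-0.3 -1.  -0.1] g 1.0015300330748778 0.0
```

jog_arm(
  increments=[
    {"tx": 0,"ty": 0,"tz": 0.35,"yaw": 1,"grip": -1},
    {"tx": 0,"ty": 0,"tz": 0.35,"yaw": 1,"grip": -1},
    {"tx": 0,"ty": 0,"tz": 0.35,"yaw": 1,"grip": -1},
    {"tx": 0,"ty": 0,"tz": 0.35,"yaw": 1,"grip": -1},
    {"tx": 0,"ty": 0,"tz": 0.35,"yaw": 1,"grip": -1},
  ],
)

```text
clock: 18.35
ee_pos: [-157.0, -406.5, 489.6]
eef_rot: [3.061, 0.675, 0.019]
force: [0.1, -1.1, -0.1]
grip_width: 0.999
gripper_force: 0.0
```

jog_arm(
  increments=[
    {"tx": 0,"ty": 0,"tz": 0.35,"yaw": 1,"grip": -1},
    {"tx": 0,"ty": 0,"tz": 0.35,"yaw": 1,"grip": -1},
    {"tx": 0,"ty": 0,"tz": 0.35,"yaw": 1,"grip": -1},
    {"tx": 0,"ty": 0,"tz": 0,"yaw": 0.23,"grip": -1},
  ],
)

```text
clock: 18.85
ee_pos: [-155.8, -406.3, 410.8]
eef_rot: [3.139, -0.072, 0.022]
force: [-0.7, 0.1, 0.2]
grip_width: 0.998
gripper_force: 0.0
```

Run:
```python
from h import *
s,R=st();print(inc(np.array([200,-400,400])-s["ee_pos"],R),inc([250,250,0],R),inc([0,420,0],R))
```

```text
t18.85 q [ 1.34 -0.1   0.49  1.68  0.03  1.55  0.21] p [-155.8 -406.3  410.8] tilt 0.8 head -7.8 x [ 0.999 -0.046  0.014] y [-0.046 -0.999  0.001] F [-0.7  0.1  0.2] g 0.9976231296844813 0.0
[ 4.73 -0.3   0.21] [ 3.18 -3.48  0.04] [-0.26 -5.59 -0.01]
```

jog_arm(
  increments=[
    {"tx": 0.79,"ty": -0.05,"tz": 0,"yaw": 0,"grip": -1},
    {"tx": 0.79,"ty": -0.05,"tz": 0,"yaw": 0,"grip": -1},
    {"tx": 0.79,"ty": -0.05,"tz": 0,"yaw": 0,"grip": -1},
    {"tx": 0.79,"ty": -0.05,"tz": 0,"yaw": 0,"grip": -1},
    {"tx": 0.79,"ty": -0.05,"tz": 0,"yaw": 0,"grip": -1},
  ],
)

```text
clock: 19.48
ee_pos: [143.0, -401.3, 417.2]
eef_rot: [3.136, -0.066, 0.023]
force: [-0.4, -1.4, -0.4]
grip_width: 1.002
gripper_force: 0.0
```

jog_arm(
  increments=[
    {"tx": 0.79,"ty": -0.05,"tz": 0,"yaw": 0,"grip": -1},
    {"tx": 0.53,"ty": -0.58,"tz": 0,"yaw": 0,"grip": -1},
    {"tx": 0.53,"ty": -0.58,"tz": 0,"yaw": 0,"grip": -1},
    {"tx": 0.53,"ty": -0.58,"tz": 0,"yaw": 0,"grip": -1},
    {"tx": 0.53,"ty": -0.58,"tz": 0,"yaw": 0,"grip": -1},
  ],
)

```text
clock: 20.1
ee_pos: [368.4, -232.1, 419.7]
eef_rot: [3.136, -0.066, 0.024]
force: [1.0, -1.1, 0.5]
grip_width: 1.002
gripper_force: 0.0
```

jog_arm(
  increments=[
    {"tx": 0.53,"ty": -0.58,"tz": 0,"yaw": 0,"grip": -1},
    {"tx": 0.53,"ty": -0.58,"tz": 0,"yaw": 0,"grip": -1},
    {"tx": 0,"ty": -0.78,"tz": 0,"yaw": 0,"grip": -1},
    {"tx": 0,"ty": -0.78,"tz": 0,"yaw": 0,"grip": -1},
    {"tx": 0,"ty": -0.78,"tz": 0,"yaw": 0,"grip": -1},
  ],
)

```text
clock: 20.72
ee_pos: [458.3, 27.1, 419.9]
eef_rot: [3.137, -0.066, 0.025]
force: [0.8, 0.1, -0.1]
grip_width: 1.001
gripper_force: 0.0
```

Run:
```python
from h import *
s,R=st();print(inc(np.array([465,320,150])-s["ee_pos"],R))
```

```text
t20.73 q [ 0.51 -0.02 -0.62  1.6  -0.01  1.55 -1.72] p [458.3  27.1 419.9] tilt 0.9 head -13.6 x [ 0.999 -0.042  0.016] y [-0.042 -0.999  0.003] F [ 0.8  0.1 -0.1] g 1.0011021596019463 0.0
[-0.13 -3.92  3.59]
```

jog_arm(
  increments=[
    {"tx": -0.026,"ty": -0.78,"tz": 0.2,"yaw": 0,"grip": -1},
    {"tx": -0.026,"ty": -0.78,"tz": 0.2,"yaw": 0,"grip": -1},
    {"tx": -0.026,"ty": -0.78,"tz": 0.2,"yaw": 0,"grip": -1},
    {"tx": -0.026,"ty": -0.78,"tz": 0.2,"yaw": 0,"grip": -1},
    {"tx": -0.026,"ty": -0.78,"tz": 0.2,"yaw": 0,"grip": -1},
  ],
)

```text
clock: 21.35
ee_pos: [463.2, 319.3, 343.6]
eef_rot: [3.139, -0.069, 0.025]
force: [1.0, -1.0, 1.6]
grip_width: 0.999
gripper_force: 0.0
```

jog_arm(
  increments=[
    {"tx": 0,"ty": 0,"tz": 0.65,"yaw": 0,"grip": -1},
    {"tx": 0,"ty": 0,"tz": 0.65,"yaw": 0,"grip": -1},
    {"tx": 0,"ty": 0,"tz": 0.65,"yaw": 0,"grip": -1},
    {"tx": 0,"ty": 0,"tz": 0.65,"yaw": 0,"grip": -1},
    {"tx": 0,"ty": 0,"tz": 0,"yaw": 0,"grip": -1},
  ],
)

```text
clock: 21.98
ee_pos: [464.8, 316.1, 146.2]
eef_rot: [3.136, -0.068, 0.016]
force: [0.4, 0.9, 0.7]
grip_width: 0.996
gripper_force: 0.0
```

Run:
```python
from h import *
c,w,s,R=wrist("w2")
g=(abs(w-[465,320,42])<[45,45,10]).all(2);q=w[g];t=q[q[:,2]>36];print(len(t),t.min(0),t.max(0));k=cv2.minEnclosingCircle(t[:,:2].astype(np.float32));print(k)
print(inc(np.array([*k[0],5])-s["ee_pos"],R))
```

```text
t21.98 q [-0.01  0.45 -0.83  1.79  0.38  1.07 -2.59] p [464.8 316.1 146.2] tilt 0.7 head -25.3 x [ 0.999 -0.043  0.011] y [-0.044 -0.999  0.004] F [0.4 0.9 0.7] g 0.9957832808199304 0.0
1444 [443.5082856  297.04465007  36.08781227] [488.95972327 340.80462195  42.52183423]
((465.7625732421875, 318.2691650390625), 23.61684226989746)
[-0.01 -0.04  1.88]
```

View pics/w2.png

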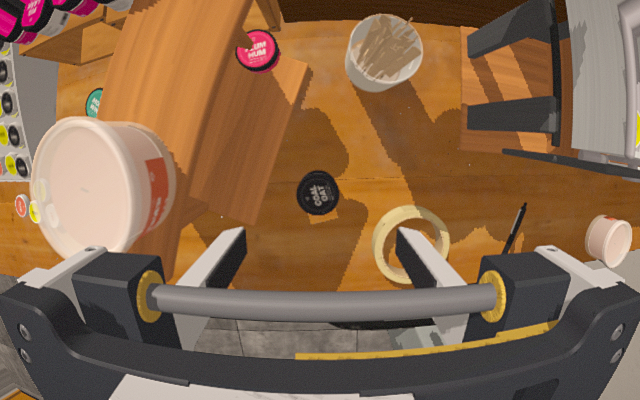

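Wrist view: the jar stands upright at (318,193). The riser front is to its left and the tape at (410,243). I'll yaw by -0.75 so the gripper body clears the roof, then grasp.

jog_arm(
  increments=[
    {"tx": 0,"ty": 0,"tz": 0,"yaw": -1,"grip": -1},
    {"tx": 0,"ty": 0,"tz": 0,"yaw": -1,"grip": -1},
    {"tx": 0,"ty": 0,"tz": 0,"yaw": -1,"grip": -1},
    {"tx": 0,"ty": 0,"tz": 0,"yaw": -1,"grip": -1},
    {"tx": 0,"ty": 0,"tz": 0,"yaw": -1,"grip": -1},
  ],
)

```text
clock: 22.65
ee_pos: [466.9, 317.5, 150.8]
eef_rot: [2.938, 1.089, 0.024]
force: [0.1, 0.3, -0.4]
grip_width: 1.002
gripper_force: 0.0
```

jog_arm(
  increments=[
    {"tx": 0,"ty": 0,"tz": 0.6,"yaw": 0,"grip": -1},
    {"tx": 0,"ty": 0,"tz": 0.6,"yaw": 0,"grip": -1},
    {"tx": 0,"ty": 0,"tz": 0,"yaw": 0,"grip": -1},
  ],
)

```text
clock: 23.02
ee_pos: [466.9, 316.2, 57.9]
eef_rot: [2.94, 1.082, 0.017]
force: [-0.3, -0.2, 0.8]
grip_width: 1.001
gripper_force: 0.0
```

Run:
```python
from h import *
s,R=st()
print(inc(np.array([465.7,318.5,6])-s["ee_pos"],R))
```

```text
t23.02 q [ 0.03  0.62 -0.9   1.85  0.6   0.96 -2.01] p [466.9 316.2  57.9] tilt 0.8 head -18.4 x [0.762 0.648 0.007] y [ 0.648 -0.762  0.012] F [-0.3 -0.2  0.8] g 1.000944661193772 0.0
[ 0.   -0.04  0.69]
```

jog_arm(
  increments=[
    {"tx": 0,"ty": -0.04,"tz": 0.61,"yaw": 0,"grip": -1},
    {"tx": 0,"ty": 0,"tz": 0,"yaw": 0,"grip": 1},
    {"tx": 0,"ty": 0,"tz": 0,"yaw": 0,"grip": 1},
    {"tx": 0,"ty": 0,"tz": 0,"yaw": 0,"grip": 1},
    {"tx": 0,"ty": 0,"tz": 0,"yaw": 0,"grip": 1},
  ],
)

```text
clock: 23.65
ee_pos: [465.8, 318.7, 12.8]
eef_rot: [2.941, 1.081, 0.021]
force: [0.4, -1.0, 0.1]
grip_width: 0.613
gripper_force: 0.0
```

jog_arm(
  increments=[
    {"tx": 0,"ty": 0,"tz": 0,"yaw": 0,"grip": 1},
    {"tx": 0,"ty": 0,"tz": 0,"yaw": 0,"grip": 1},
    {"tx": 0,"ty": 0,"tz": 0,"yaw": 0,"grip": 1},
  ],
)

```text
clock: 24.02
ee_pos: [465.1, 318.5, 11.6]
eef_rot: [2.941, 1.082, 0.018]
force: [0.1, -0.2, 0.2]
grip_width: 0.288
gripper_force: 0.0
```

jog_arm(
  increments=[
    {"tx": 0,"ty": 0,"tz": -0.75,"yaw": 0,"grip": 1},
    {"tx": 0,"ty": 0,"tz": -0.75,"yaw": 0,"grip": 1},
    {"tx": 0,"ty": 0,"tz": -0.75,"yaw": 0,"grip": 1},
    {"tx": 0,"ty": 0,"tz": -0.75,"yaw": 0,"grip": 1},
    {"tx": 0,"ty": 0,"tz": -0.75,"yaw": 0,"grip": 1},
  ],
)

```text
clock: 24.65
ee_pos: [461.0, 319.4, 294.8]
eef_rot: [2.941, 1.082, 0.019]
force: [0.7, -0.7, 0.4]
grip_width: 0.005
gripper_force: 0.0
```

jog_arm(
  increments=[
    {"tx": 0,"ty": 0,"tz": -0.4,"yaw": 1,"grip": 1},
    {"tx": 0,"ty": 0,"tz": 0,"yaw": 1,"grip": 1},
    {"tx": 0,"ty": 0,"tz": 0,"yaw": 1,"grip": 1},
    {"tx": 0,"ty": 0,"tz": 0,"yaw": 1,"grip": 1},
    {"tx": 0,"ty": 0,"tz": 0,"yaw": 1,"grip": 1},
  ],
)

```text
clock: 25.28
ee_pos: [460.7, 319.6, 322.8]
eef_rot: [3.137, -0.078, 0.022]
force: [0.3, -0.0, -0.7]
grip_width: 0.006
gripper_force: 0.0
```

Run:
```python
from h import *
s,R=st()
print(inc(np.array([617,53,310])-s["ee_pos"],R))
```

```text
t25.27 q [ 0.08  0.3  -0.94  1.55  0.26  1.4  -2.5 ] p [460.7 319.6 322.8] tilt 0.8 head -14.8 x [ 0.999 -0.05   0.014] y [-0.05  -0.999  0.003] F [ 0.3 -0.  -0.7] g 0.005651864515754586 0.0
[2.26 3.45 0.21]
```

jog_arm(
  increments=[
    {"tx": 0,"ty": 0,"tz": 0,"yaw": 0,"grip": -1},
    {"tx": 0,"ty": 0,"tz": 0,"yaw": 0,"grip": -1},
    {"tx": 0,"ty": 0,"tz": 0,"yaw": 0,"grip": -1},
    {"tx": 0,"ty": 0,"tz": 0,"yaw": 0,"grip": -1},
  ],
)

```text
clock: 25.78
ee_pos: [460.9, 319.5, 322.8]
eef_rot: [3.138, -0.069, 0.022]
force: [0.1, -0.1, 0.0]
grip_width: 0.396
gripper_force: 0.0
```

Run:
```python
from h import *
c,w,s,R=wrist("w3")
g=(abs(w-[465,320,42])<[70,70,10]).all(2);q=w[g];t=q[q[:,2]>36];print(len(t),t.min(0),t.max(0));k=cv2.minEnclosingCircle(t[:,:2].astype(np.float32));print(k)
```

```text
t25.77 q [ 0.08  0.3  -0.94  1.55  0.26  1.4  -2.5 ] p [460.9 319.5 322.8] tilt 0.8 head -14.3 x [ 0.999 -0.044  0.014] y [-0.044 -0.999  0.003] F [ 0.1 -0.1  0. ] g 0.39621248958989697 0.0
626 [444.35599064 295.32808276  37.06508314] [488.85284487 340.64275644  42.71276984]
((466.0724792480469, 319.0506896972656), 23.75152587890625)
```

View pics/w3.png

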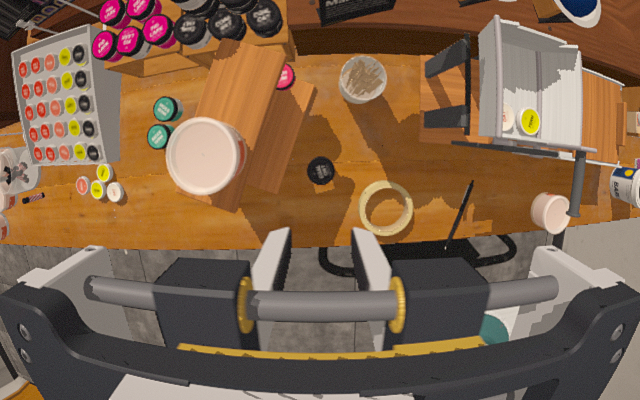

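jog_arm(
  increments=[
    {"tx": 0,"ty": 0,"tz": 0.5,"yaw": -1,"grip": -1},
    {"tx": 0,"ty": 0,"tz": 0.5,"yaw": -1,"grip": -1},
    {"tx": 0,"ty": 0,"tz": 0.5,"yaw": -1,"grip": -1},
    {"tx": 0,"ty": 0,"tz": 0.5,"yaw": -1,"grip": -1},
    {"tx": 0,"ty": 0,"tz": 0.5,"yaw": -1,"grip": -1},
  ],
)

```text
clock: 26.45
ee_pos: [463.6, 318.8, 134.3]
eef_rot: [2.938, 1.09, 0.019]
force: [1.1, 0.5, -0.4]
grip_width: 0.965
gripper_force: 0.0
```

jog_arm(
  increments=[
    {"tx": 0,"ty": 0,"tz": 0.5,"yaw": 0,"grip": -1},
    {"tx": 0,"ty": 0,"tz": 0.5,"yaw": 0,"grip": -1},
    {"tx": 0,"ty": 0,"tz": 0,"yaw": 0,"grip": -1},
  ],
)

```text
clock: 26.82
ee_pos: [463.3, 317.9, 58.6]
eef_rot: [2.94, 1.083, 0.012]
force: [-0.0, 0.1, 0.2]
grip_width: 0.999
gripper_force: 0.0
```

Run:
```python
from h import *
c,w,s,R=wrist("w4")
g=(abs(w-[465,320,42])<[60,60,10]).all(2);q=w[g];t=q[q[:,2]>36];print(len(t),t.min(0),t.max(0));k=cv2.minEnclosingCircle(t[:,:2].astype(np.float32));print(k)
print(inc(np.array([*k[0],8])-s["ee_pos"],R))
```

```text
t26.82 q [ 0.03  0.62 -0.92  1.85  0.61  0.97 -2.02] p [463.3 317.9  58.6] tilt 0.7 head -26.2 x [0.761 0.649 0.005] y [ 0.648 -0.761  0.011] F [-0.   0.1  0.2] g 0.9987516949319434 0.0
2606 [442.87254171 295.93363879  36.023517  ] [488.96820864 341.7003564   41.93653921]
((465.8888244628906, 318.811279296875), 23.31804656982422)
[0.03 0.01 0.68]
```

jog_arm(
  increments=[
    {"tx": 0.03,"ty": 0.01,"tz": 0.66,"yaw": 0,"grip": -1},
    {"tx": 0,"ty": 0,"tz": 0,"yaw": 0,"grip": -1},
    {"tx": 0,"ty": 0,"tz": 0,"yaw": 0,"grip": 0.4},
    {"tx": 0,"ty": 0,"tz": 0,"yaw": 0,"grip": 0.4},
    {"tx": 0,"ty": 0,"tz": 0,"yaw": 0,"grip": 0.4},
  ],
  newtons=15,
)

```text
clock: 27.5
ee_pos: [467.9, 319.6, 12.0]
eef_rot: [2.941, 1.082, 0.021]
force: [0.1, -0.0, -0.1]
grip_width: 0.716
gripper_force: 0.0
```

jog_arm(
  increments=[
    {"tx": 0,"ty": 0,"tz": 0,"yaw": 0,"grip": 0.4},
    {"tx": 0,"ty": 0,"tz": 0,"yaw": 0,"grip": 0.4},
    {"tx": 0,"ty": 0,"tz": 0,"yaw": 0,"grip": 0.4},
  ],
)

```text
clock: 27.88
ee_pos: [467.4, 319.5, 11.0]
eef_rot: [2.941, 1.082, 0.018]
force: [-0.2, -0.0, -0.8]
grip_width: 0.4
gripper_force: 0.0
```

Run:
```python
from h import *
c,w,s,R=wrist("w5")
t=w[(abs(w-[465,320,40])<[60,60,12]).all(2)];print(len(t),np.nanmedian(t,0) if len(t) else 0)
```

```text
t27.88 q [-0.01  0.69 -0.86  1.87  0.68  0.9  -2.07] p [467.4 319.5  11. ] tilt 0.8 head -14.1 x [0.762 0.648 0.008] y [ 0.648 -0.762  0.012] F [-0.2 -0.  -0.8] g 0.3995646532099227 0.0
3932 [467.87462837 320.3046936   39.81021019]
```

View pics/w5.png

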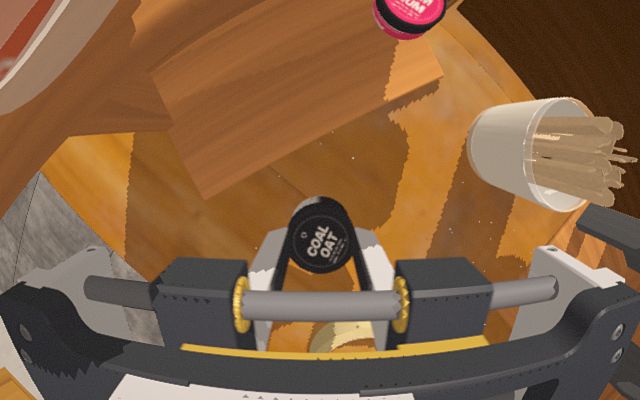

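The view shows the jar at (320,232) directly between the pads. I'll keep closing one step at a time.

jog_arm(
  increments=[
    {"tx": 0,"ty": 0,"tz": 0,"yaw": 0,"grip": 0.4},
  ],
)

```text
clock: 28.05
ee_pos: [467.4, 319.5, 10.9]
eef_rot: [2.941, 1.082, 0.018]
force: [0.5, 0.7, -0.2]
grip_width: 0.306
gripper_force: 0.0
```

jog_arm(
  increments=[
    {"tx": 0,"ty": 0,"tz": 0,"yaw": 0,"grip": 0.4},
  ],
)

```text
clock: 28.18
ee_pos: [467.4, 319.4, 10.9]
eef_rot: [2.941, 1.082, 0.018]
force: [0.5, -0.3, 0.1]
grip_width: 0.298
gripper_force: 0.0
```

Run:
```python
from h import *
c,w,s,R=wrist("w6")
t=w[(abs(w-[467,320,40])<[40,40,3]).all(2)&(c["color"].max(2)<120)];print(len(t),np.nanmedian(t,0),t.min(0),t.max(0))
```

```text
t28.18 q [-0.01  0.69 -0.86  1.87  0.68  0.9  -2.07] p [467.4 319.4  10.9] tilt 0.8 head -14.4 x [0.762 0.648 0.008] y [ 0.648 -0.762  0.012] F [ 0.5 -0.3  0.1] g 0.29841510856073705 0.0
2733 [467.36083221 320.04628056  39.77248667] [443.90204438 296.68516006  37.03368799] [489.16858063 341.83218079  42.15309404]
```

Run:
```python
from h import *
np.set_printoptions(suppress=True,precision=1,linewidth=200)
c,w,s,R=wrist("w7")
p=(w-s["ee_pos"])@R
for lo,hi in((-80,-60),(-60,-40),(-40,-30),(-30,-20),(-20,-10),(-10,5)):
  m=(p[...,2]>lo)&(p[...,2]<hi)&(abs(p[...,1])<80)&(abs(p[...,0])<45)
  q=p[m];
  if len(q): 
    L=q[q[:,1]<0];Rr=q[q[:,1]>0]
    print(lo,hi,len(q),[ (a.min(0),a.max(0)) for a in(L,Rr) if len(a)])
```

```text
t28.23 q [-0.   0.7 -0.9  1.9  0.7  0.9 -2.1] p [467.4 319.4  10.9] tilt 0.8 head -14.2 x [0.8 0.6 0. ] y [ 0.6 -0.8  0. ] F [-0.2 -0.6  0.6] g 0.30033088204277025 0.0
-80 -60 1003 [(array([ -8.1, -26.5, -80. ]), array([ 10.5, -13.6, -60.1])), (array([ -7.9,  13.9, -79.9]), array([ 10.7,  26.4, -60.1]))]
-60 -40 701 [(array([ -7.7, -25.9, -60. ]), array([ 10.3, -13.7, -40. ])), (array([ -8.2,  13.8, -60. ]), array([ 10.5,  26.4, -40.1]))]
-40 -30 240 [(array([-22.1, -22.8, -40. ]), array([ 20.3,  -0.3, -30. ])), (array([-22. ,   0.3, -40. ]), array([ 19.7,  22.7, -30. ]))]
-30 -20 3084 [(array([-23.8, -21. , -30. ]), array([ 21.8,  -0.3, -20. ])), (array([-23.6,   0.3, -30. ]), array([ 21.9,  20.4, -20.5]))]
-20 -10 116 [(array([ 11.1, -19.2, -20. ]), array([ 21.7,  -0.3, -10. ])), (array([ 12.2,   0.3, -19.9]), array([ 21.7,  18. , -10. ]))]
-10 5 1202 [(array([  7.8, -80. ,  -9.9]), array([45. , -0.3,  4.8])), (array([ 9.2,  0.4, -9.8]), array([20.8, 18.9,  5. ]))]
```

jog_arm(
  increments=[
    {"tx": 0.15,"ty": 0,"tz": 0,"yaw": 0,"grip": 0.4},
    {"tx": 0,"ty": 0,"tz": 0,"yaw": 0,"grip": 0.4},
  ],
)

```text
clock: 28.52
ee_pos: [476.6, 327.4, 11.1]
eef_rot: [2.941, 1.082, 0.019]
force: [0.1, -0.5, -0.6]
grip_width: 0.299
gripper_force: 0.0
```

```bash
cat > lk.py <<'E'
from h import *
np.set_printoptions(suppress=True,precision=1,linewidth=200)
c,w,s,R=wrist("wx")
t=w[(abs(w-[467,320,40])<[45,45,4]).all(2)&(c["color"].max(2)<120)];print(len(t),np.nanmedian(t,0),t.min(0),t.max(0))
p=(w-s["ee_pos"])@R
q=p[(p[...,2]>-70)&(p[...,2]<-45)&(abs(p[...,1])<80)&(abs(p[...,0])<45)];L=q[q[:,1]<0];M=q[q[:,1]>0];print("fingers",L[:,1].max(),M[:,1].min())
E
python3 lk.py
```

```text
t28.52 q [-0.   0.7 -0.9  1.8  0.7  0.9 -2.1] p [476.6 327.4  11.1] tilt 0.8 head -11.4 x [0.8 0.6 0. ] y [ 0.6 -0.8  0. ] F [ 0.1 -0.5 -0.6] g 0.2990888776117162 0.0
2542 [467.4 320.4  39.8] [443.2 296.3  36. ] [489.1 341.4  42.4]
fingers -13.64078673405845 13.82860295645325
```

jog_arm(
  increments=[
    {"tx": -0.14,"ty": 0,"tz": 0,"yaw": 0,"grip": -0.4},
    {"tx": 0,"ty": 0,"tz": 0,"yaw": 0,"grip": -0.4},
    {"tx": 0,"ty": 0,"tz": 0,"yaw": 0,"grip": -0.4},
    {"tx": 0,"ty": 0,"tz": 0.11,"yaw": 0,"grip": -0.4},
    {"tx": 0,"ty": 0,"tz": 0,"yaw": 0,"grip": -0.4},
  ],
)

```text
clock: 29.2
ee_pos: [467.8, 319.6, 1.9]
eef_rot: [2.941, 1.082, 0.017]
force: [0.4, -0.3, 0.1]
grip_width: 0.697
gripper_force: 0.0
```

jog_arm(
  increments=[
    {"tx": 0,"ty": 0,"tz": 0,"yaw": 0,"grip": 0.4},
    {"tx": 0,"ty": 0,"tz": 0,"yaw": 0,"grip": 0.4},
    {"tx": 0,"ty": 0,"tz": 0,"yaw": 0,"grip": 0.4},
    {"tx": 0,"ty": 0,"tz": 0,"yaw": 0,"grip": 0.4},
  ],
)

```text
clock: 29.7
ee_pos: [468.1, 319.9, 2.8]
eef_rot: [2.941, 1.082, 0.019]
force: [-0.0, 1.4, 0.4]
grip_width: 0.476
gripper_force: 15.0
```

```bash
python3 lk.py
```

```text
t29.70 q [-0.   0.7 -0.8  1.9  0.7  0.9 -2.1] p [468.1 319.9   2.8] tilt 0.8 head -13.6 x [0.8 0.6 0. ] y [ 0.6 -0.8  0. ] F [-0.   1.4  0.4] g 0.47598893905815653 14.99976709485054
3801 [467.5 320.1  39.8] [444.1 296.5  36. ] [489.5 343.6  44. ]
fingers -21.963061346636874 22.14458001494103
```

Contact is only on the jar's lower part. It is now held at 45 mm with 15 N, so I'll lift and carry it to the skip.

jog_arm(
  increments=[
    {"tx": 0,"ty": 0,"tz": -0.4,"yaw": 0,"grip": 1},
    {"tx": 0,"ty": 0,"tz": -0.75,"yaw": 0,"grip": 1},
    {"tx": 0,"ty": 0,"tz": -0.75,"yaw": 0,"grip": 1},
    {"tx": 0,"ty": 0,"tz": -0.75,"yaw": 0,"grip": 1},
    {"tx": 0,"ty": 0,"tz": -0.75,"yaw": 0,"grip": 1},
  ],
  newtons=20,
)

```text
clock: 30.38
ee_pos: [464.2, 320.5, 259.5]
eef_rot: [2.941, 1.082, 0.019]
force: [0.6, -0.4, -1.7]
grip_width: 0.474
gripper_force: 20.0
```

jog_arm(
  increments=[
    {"tx": 0,"ty": 0,"tz": -0.6,"yaw": 1,"grip": 1},
    {"tx": 0,"ty": 0,"tz": -0.2,"yaw": 1,"grip": 1},
    {"tx": 0,"ty": 0,"tz": 0,"yaw": 1,"grip": 1},
    {"tx": 0,"ty": 0,"tz": 0,"yaw": 1,"grip": 1},
    {"tx": 0,"ty": 0,"tz": 0,"yaw": 1,"grip": 1},
  ],
)

```text
clock: 31.0
ee_pos: [463.6, 320.9, 317.6]
eef_rot: [3.137, -0.078, 0.022]
force: [-0.7, 0.3, -0.4]
grip_width: 0.479
gripper_force: 20.0
```

Run:
```python
from h import *
s,R=st()
print(inc(np.array([617,53,300])-s["ee_pos"],R))
```

```text
t31.00 q [ 0.08  0.32 -0.94  1.55  0.27  1.4  -2.51] p [463.6 320.9 317.6] tilt 0.8 head -14.9 x [ 0.999 -0.05   0.014] y [-0.05  -0.999  0.003] F [-0.7  0.3 -0.4] g 0.4788491273204841 19.993712604045868
[2.22 3.46 0.28]
```

6 rows of (0.37, 0.577, 0), then a check.

jog_arm(
  increments=[
    {"tx": 0.37,"ty": 0.577,"tz": 0,"yaw": 0,"grip": 1},
    {"tx": 0.37,"ty": 0.577,"tz": 0,"yaw": 0,"grip": 1},
    {"tx": 0.37,"ty": 0.577,"tz": 0,"yaw": 0,"grip": 1},
    {"tx": 0.37,"ty": 0.577,"tz": 0,"yaw": 0,"grip": 1},
    {"tx": 0.37,"ty": 0.577,"tz": 0,"yaw": 0,"grip": 1},
  ],
)

```text
clock: 31.62
ee_pos: [593.1, 97.0, 320.3]
eef_rot: [3.137, -0.071, 0.022]
force: [0.5, -0.1, 0.1]
grip_width: 0.479
gripper_force: 20.0
```

jog_arm(
  increments=[
    {"tx": 0.37,"ty": 0.577,"tz": 0,"yaw": 0,"grip": 1},
    {"tx": 0,"ty": 0,"tz": 0.5,"yaw": 0,"grip": 1},
    {"tx": 0,"ty": 0,"tz": 0,"yaw": 0,"grip": 1},
  ],
)

```text
clock: 32.0
ee_pos: [617.7, 53.4, 281.2]
eef_rot: [3.137, -0.071, 0.016]
force: [-0.2, -0.2, 0.7]
grip_width: 0.478
gripper_force: 20.0
```

Run:
```python
from h import *
np.set_printoptions(suppress=True,precision=0,linewidth=220)
c,w,s,R=wrist("w8")
print(inc(np.array([617,53,174])-s["ee_pos"],R))
for x0 in(590,635):
  q=w[(abs(w[...,0]-x0)<3)&(abs(w[...,1]-50)<100)&(w[...,2]>140)&(w[...,2]<245)];q=q[np.argsort(q[:,1])];print(x0,[tuple(int(k) for k in a[1:]) for a in q[::max(1,len(q)//20)]])
q=w[(abs(w[...,1]-95)<4)&(abs(w[...,0]-585)<90)&(w[...,2]>140)&(w[...,2]<245)];q=q[np.argsort(q[:,0])];print([(int(a[0]),int(a[2])) for a in q[::max(1,len(q)//20)]])
```

```text
t32.00 q [ 0.  0. -1.  1.  0.  1. -2.] p [618.  53. 281.] tilt 0.6 head -20.1 x [ 1. -0.  0.] y [-0. -1.  0.] F [-0. -0.  1.] g 0.47816260692216456 19.99810427427292
[-0.  0.  1.]
590 [(-45, 211), (-39, 211), (-34, 207), (-30, 201), (-25, 197), (-21, 194), (-16, 188), (-10, 182), (-5, 176), (0, 171), (6, 169), (13, 167), (19, 166), (90, 167), (96, 167), (103, 166), (106, 188), (111, 203), (115, 223), (117, 237), (122, 236)]
635 [(-48, 211), (-40, 207), (-34, 202), (-26, 194), (-19, 189), (-12, 181), (-3, 171), (6, 168), (15, 166), (27, 166), (37, 167), (47, 167), (58, 167), (67, 167), (78, 168), (88, 167), (98, 166), (105, 184), (109, 212), (112, 237), (118, 237)]
[(524, 201), (525, 184), (525, 175), (526, 200), (540, 181), (549, 179), (585, 167), (591, 167), (598, 166), (604, 165), (610, 166), (616, 167), (623, 168), (628, 167), (635, 167), (641, 166), (647, 167), (659, 226), (660, 178), (668, 162), (673, 161)]
```

jog_arm(
  increments=[
    {"tx": 0,"ty": 0,"tz": 0.6,"yaw": 0,"grip": 1},
    {"tx": 0,"ty": 0,"tz": 0.55,"yaw": 0,"grip": 1},
    {"tx": 0,"ty": 0,"tz": 0.25,"yaw": 0,"grip": 1},
    {"tx": 0,"ty": 0,"tz": 0,"yaw": 0,"grip": 1},
  ],
)

```text
clock: 32.55
ee_pos: [620.4, 54.1, 178.8]
eef_rot: [3.138, -0.07, 0.022]
force: [0.0, -0.5, 0.9]
grip_width: 0.476
gripper_force: 20.0
```

jog_arm(
  increments=[
    {"tx": 0,"ty": 0,"tz": 0.02,"yaw": 0,"grip": 1},
    {"tx": 0,"ty": 0,"tz": 0,"yaw": 0,"grip": -0.3},
    {"tx": 0,"ty": 0,"tz": 0,"yaw": 0,"grip": -0.3},
    {"tx": 0,"ty": 0,"tz": 0,"yaw": 0,"grip": -0.3},
  ],
)

```text
clock: 33.05
ee_pos: [620.5, 53.6, 177.1]
eef_rot: [3.138, -0.071, 0.022]
force: [0.4, 0.3, -0.1]
grip_width: 0.652
gripper_force: 0.0
```

jog_arm(
  increments=[
    {"tx": 0,"ty": 0,"tz": -0.3,"yaw": 0,"grip": -0.3},
    {"tx": 0,"ty": 0,"tz": -0.75,"yaw": 0,"grip": -0.3},
    {"tx": 0,"ty": 0,"tz": -0.75,"yaw": 0,"grip": -0.3},
    {"tx": 0,"ty": 0,"tz": -0.75,"yaw": 0,"grip": -0.3},
  ],
)

```text
clock: 33.55
ee_pos: [617.4, 54.2, 370.1]
eef_rot: [3.138, -0.071, 0.022]
force: [0.8, 0.2, 0.6]
grip_width: 0.651
gripper_force: 0.0
```

Run:
```python
from h import *
np.set_printoptions(suppress=True,precision=1,linewidth=220)
c,w,s,R=wrist("w9")
m=(c["color"].max(2)<100)&(abs(w-[610,50,205])<[50,60,25]).all(2);q=w[m];print(len(q),np.median(q,0) if len(q) else 0)
m=(abs(w-[474,30,275])<[40,30,20]).all(2);q=w[m];print("peg",len(q),q.min(0),q.max(0),np.polyfit(q[:,0],q[:,1],1))
print(inc(np.array([458,29,350])-s["ee_pos"],R))
```

```text
t33.55 q [ 0.4  0.4 -0.8  1.3  0.3  1.5 -2. ] p [617.4  54.2 370.1] tilt 0.8 head -13.9 x [ 1. -0.  0.] y [-0. -1.  0.] F [0.8 0.2 0.6] g 0.6506077865085623 0.0
883 [621.2  54.9 206.7]
peg 269 [440.   24.6 271.6] [470.9  43.1 285.4] [-0.1 70.9]
[-2.1  0.4  0.2]
```

jog_arm(
  increments=[
    {"tx": -0.71,"ty": 0.11,"tz": 0.08,"yaw": 0,"grip": -0.3},
    {"tx": -0.71,"ty": 0.11,"tz": 0.08,"yaw": 0,"grip": -0.3},
    {"tx": -0.71,"ty": 0.11,"tz": 0.08,"yaw": 0,"grip": -0.3},
    {"tx": 0,"ty": 0,"tz": 0,"yaw": 0,"grip": -0.3},
  ],
)

```text
clock: 34.1
ee_pos: [454.8, 36.1, 348.4]
eef_rot: [3.133, -0.073, 0.025]
force: [0.4, 0.7, -0.2]
grip_width: 0.649
gripper_force: 0.0
```

Run:
```python
from h import *
np.set_printoptions(suppress=True,precision=1,linewidth=220)
c,w,s,R=wrist("w10")
m=(abs(w-[474,30,277])<[45,25,14]).all(2);q=w[m];print("peg",len(q),q.min(0),q.max(0))
for a in range(432,512,10):
  k=q[abs(q[:,0]-a)<5]
  if len(k):print(a,k[:,1].min(),k[:,1].max(),k[:,2].max())
```

```text
t34.10 q [ 0.7 -0.  -0.9  1.7  0.   1.4 -1.8] p [454.8  36.1 348.4] tilt 1.0 head -28.0 x [ 1. -0.  0.] y [-0. -1.  0.] F [ 0.4  0.7 -0.2] g 0.6492627566783872 0.0
peg 1374 [439.1  14.  264. ] [519.   43.1 291. ]
442 23.413557392160897 42.53297016772167 285.70604165872464
452 25.720766016187785 40.36997220900727 283.1252385226583
462 25.345245302627614 39.89034514132702 283.0760041168639
472 24.949313643138638 37.485155131956816 283.8714374134622
482 24.6412120053742 36.99170906669155 282.98953905886185
492 24.238116007197384 36.52158930956128 282.9669429645763
502 22.814222929304282 36.07253215138082 283.6925980074815
```

jog_arm(
  increments=[
    {"tx": 0.05,"ty": 0.04,"tz": 0.6,"yaw": 0,"grip": -0.3},
    {"tx": 0,"ty": 0,"tz": 0.6,"yaw": 0,"grip": -0.3},
    {"tx": 0,"ty": 0,"tz": 0,"yaw": 0,"grip": -0.3},
  ],
)

```text
clock: 34.52
ee_pos: [461.4, 33.5, 256.1]
eef_rot: [3.14, -0.069, 0.015]
force: [0.7, 0.3, 0.8]
grip_width: 0.651
gripper_force: 0.0
```

Run:
```python
from h import *
s,R=st();print(inc(np.array([460,32.8,257])-s["ee_pos"],R))
r,f=111.8,np.arctan2(110,20)
th=np.r_[0,.1,.2,.3,.4,.5,.65,.8,.95,1.1,1.25,1.4,1.55,1.7,1.85,1.95]
y=r*np.cos(f+th);z=r*np.sin(f+th)
P=np.array([460,32.8-20,257-110])+np.outer(y,[.045,.999,0])+np.outer(z,[0,0,1])
for a,b,c in zip(th[1:],P[:-1],P[1:]): print(round(a,2),inc(c-b,R),c.round(1))
```

```text
t34.52 q [ 0.7   0.09 -0.89  1.88  0.08  1.2  -1.82] p [461.4  33.5 256.1] tilt 0.5 head -8.4 x [ 0.999 -0.044  0.009] y [-0.044 -0.999  0.001] F [0.7 0.3 0.8] g 0.6506205806521361 0.0
[-0.02  0.01 -0.01]
0.1 [ 0.    0.15 -0.02] [460.4  21.7 258.4]
0.2 [-0.    0.15 -0.  ] [459.9  10.6 258.8]
0.3 [-0.    0.15  0.01] [459.4  -0.6 258. ]
0.4 [-0.    0.15  0.03] [458.9 -11.6 256.1]
0.5 [-0.    0.14  0.04] [458.4 -22.3 253.1]
0.65 [-0.    0.21  0.09] [457.7 -37.8 246.7]
0.8 [-0.    0.19  0.12] [457.1 -52.1 238. ]
0.95 [-0.    0.17  0.14] [456.5 -65.  227.3]
1.1 [-0.    0.15  0.17] [456.  -76.1 214.7]
1.25 [-0.    0.12  0.19] [455.6 -85.2 200.7]
1.4 [-0.    0.09  0.2 ] [455.3 -92.1 185.4]
1.55 [-0.    0.06  0.22] [455.1 -96.6 169.3]
1.7 [-0.    0.03  0.22] [455.  -98.7 152.7]
1.85 [-0.   -0.01  0.22] [455.  -98.3 135.9]
1.95 [-0.   -0.02  0.15] [455.1 -96.7 124.9]
```

jog_arm(
  increments=[
    {"tx": 0,"ty": 0,"tz": 0,"yaw": 0,"grip": 1},
    {"tx": 0,"ty": 0,"tz": 0,"yaw": 0,"grip": 1},
    {"tx": 0,"ty": 0,"tz": 0,"yaw": 0,"grip": 1},
    {"tx": 0,"ty": 0,"tz": 0,"yaw": 0,"grip": 1},
    {"tx": 0,"ty": 0,"tz": 0,"yaw": 0,"grip": 1},
  ],
  newtons=12,
)

```text
clock: 35.15
ee_pos: [462.2, 33.1, 258.0]
eef_rot: [3.137, -0.071, 0.022]
force: [-0.1, 0.1, 0.5]
grip_width: 0.156
gripper_force: 0.0
```

jog_arm(
  increments=[
    {"tx": 0,"ty": 0,"tz": 0,"yaw": 0,"grip": 1},
    {"tx": 0,"ty": 0,"tz": 0,"yaw": 0,"grip": 1},
  ],
)

```text
clock: 35.4
ee_pos: [462.1, 33.2, 257.9]
eef_rot: [3.138, -0.071, 0.022]
force: [0.4, -0.0, -0.1]
grip_width: 0.005
gripper_force: 0.0
```

jog_arm(
  increments=[
    {"tx": 0,"ty": 0.15,"tz": -0.02,"yaw": 0,"grip": 1},
    {"tx": 0,"ty": 0.15,"tz": 0,"yaw": 0,"grip": 1},
  ],
)

```text
clock: 35.65
ee_pos: [461.1, 9.7, 259.5]
eef_rot: [3.137, -0.071, 0.022]
force: [0.5, -0.8, 0.7]
grip_width: 0.008
gripper_force: 0.0
```

The fingers closed just above the peg, as they did above the jar. Both misses suggest the real fingertips sit about 30 mm behind the reported TCP. I'll check this against the wrist depth.

Run:
```python
from h import *
np.set_printoptions(suppress=True,precision=1,linewidth=220)
c,w,s,R=wrist("w11")
p=(w-s["ee_pos"])@R
for lo in range(-60,25,5):
  m=(p[...,2]>lo)&(p[...,2]<=lo+5)&(abs(p[...,1])<40)&(p[...,0]>-12)&(p[...,0]<14);q=p[m]
  print(lo,len(q),(q.min(0),q.max(0)) if len(q) else "")
print(inc(np.array([460,32.8,300])-s["ee_pos"],R))
```

```text
t35.65 q [ 0.7  0.1 -0.9  1.9  0.1  1.2 -1.8] p [461.1   9.7 259.5] tilt 0.8 head -14.4 x [ 1. -0.  0.] y [-0. -1.  0.] F [ 0.5 -0.8  0.7] g 0.007638570090339312 0.0
-60 141 (array([  7.6, -12. , -59.9]), array([ 10.3,  12. , -55.1]))
-55 148 (array([  7.8, -12.5, -55. ]), array([ 10.4,  12.3, -50. ]))
-50 116 (array([  7.6, -12.2, -50. ]), array([ 10.3,  12.1, -45. ]))
-45 134 (array([  8. , -12.5, -44.9]), array([ 10.4,  12.3, -40. ]))
-40 69 (array([  7.5, -11. , -40. ]), array([ 10.2,   9. , -35. ]))
-35 13 (array([  8. ,  -4.6, -34.9]), array([  9.8,   5. , -33.4]))
-30 0 
-25 594 (array([-12. , -28.6, -24.2]), array([ 14. , -15.9, -20. ]))
-20 146 (array([-11.8, -28.8, -20. ]), array([ 14. , -15.5, -15.5]))
-15 1 (array([ -1.8, -16. , -14.9]), array([ -1.8, -16. , -14.9]))
-10 0 
-5 0 
0 0 
5 0 
10 0 
15 0 
20 0 
[-0.  -0.3 -0.5]
```

jog_arm(
  increments=[
    {"tx": 0,"ty": -0.15,"tz": -0.08,"yaw": 0,"grip": 0},
    {"tx": 0,"ty": -0.15,"tz": -0.08,"yaw": 0,"grip": 0},
    {"tx": 0,"ty": 0,"tz": 0,"yaw": 0,"grip": 0},
    {"tx": 0,"ty": 0,"tz": 0,"yaw": 0,"grip": 0},
    {"tx": 0,"ty": 0,"tz": 0,"yaw": 0,"grip": 0},
  ],
)

```text
clock: 36.33
ee_pos: [461.8, 33.0, 271.2]
eef_rot: [3.138, -0.071, 0.021]
force: [0.5, 0.5, 1.3]
grip_width: 0.487
gripper_force: 0.0
```

jog_arm(
  increments=[
    {"tx": 0,"ty": 0,"tz": 0.28,"yaw": 0,"grip": 0},
    {"tx": 0,"ty": 0,"tz": 0.28,"yaw": 0,"grip": 0},
    {"tx": 0,"ty": 0,"tz": 0,"yaw": 0,"grip": 0},
  ],
)

```text
clock: 36.7
ee_pos: [461.7, 32.9, 228.5]
eef_rot: [3.138, -0.071, 0.018]
force: [-0.3, 0.0, 1.1]
grip_width: 0.507
gripper_force: 0.0
```

jog_arm(
  increments=[
    {"tx": 0,"ty": 0,"tz": 0,"yaw": 0,"grip": 1},
    {"tx": 0,"ty": 0,"tz": 0,"yaw": 0,"grip": 1},
    {"tx": 0,"ty": 0,"tz": 0,"yaw": 0,"grip": 1},
    {"tx": 0,"ty": 0,"tz": 0,"yaw": 0,"grip": 1},
    {"tx": 0,"ty": 0,"tz": 0,"yaw": 0,"grip": 1},
  ],
  newtons=12,
)

```text
clock: 37.33
ee_pos: [462.6, 32.2, 229.7]
eef_rot: [3.136, -0.072, 0.022]
force: [-1.6, -6.2, 4.4]
grip_width: 0.145
gripper_force: 12.0
```

jog_arm(
  increments=[
    {"tx": 0,"ty": 0.15,"tz": -0.02,"yaw": 0,"grip": 1},
    {"tx": 0,"ty": 0.15,"tz": 0,"yaw": 0,"grip": 1},
    {"tx": 0,"ty": 0.15,"tz": 0.01,"yaw": 0,"grip": 1},
    {"tx": 0,"ty": 0.15,"tz": 0.03,"yaw": 0,"grip": 1},
    {"tx": 0,"ty": 0.14,"tz": 0.04,"yaw": 0,"grip": 1},
  ],
)

```text
clock: 37.95
ee_pos: [459.8, -23.1, 224.8]
eef_rot: [3.138, -0.071, 0.021]
force: [-1.6, 2.6, 0.9]
grip_width: 0.145
gripper_force: 12.0
```

```bash
cat > arc.py <<'E'
from h import *
import sys
# command pose error vs arc (TCP ref 229.5), and increments to listed angles
s,R=st()
r,f=111.8,np.arctan2(110,20);H=np.array([461.7,32.8-20,229.2-110])
d=s["ee_pos"]-H;yy=d[1]/.999;print("theta",(np.arctan2(d[2],yy)-f)%(2*np.pi),"r",np.hypot(yy,d[2]))
th=[float(a) for a in sys.argv[1:]];prev=s["ee_pos"]
for t in th:
  c=H+r*np.cos(f+t)*np.array([.045,.999,0])+r*np.sin(f+t)*np.array([0,0,1]);c[0]=prev[0]+.045*(c[1]-prev[1]);print(t,inc(c-prev,R));prev=c
E
python3 arc.py .65 .8 .95 1.1 1.25
```

```text
t37.95 q [ 0.77  0.11 -0.84  1.93  0.09  1.13 -1.72] p [459.8 -23.1 224.8] tilt 0.8 head -14.2 x [ 0.999 -0.045  0.014] y [-0.045 -0.999  0.003] F [-1.6  2.6  0.9] g 0.14450183745904496 11.99288159608841
theta 0.5073938821251383 r 111.55038339388429
0.65 [-0.    0.2   0.08]
0.8 [-0.    0.19  0.12]
0.95 [-0.    0.17  0.14]
1.1 [-0.    0.15  0.17]
1.25 [-0.    0.12  0.19]
```

jog_arm(
  increments=[
    {"tx": 0,"ty": 0.2,"tz": 0.08,"yaw": 0,"grip": 1},
    {"tx": 0,"ty": 0.19,"tz": 0.12,"yaw": 0,"grip": 1},
    {"tx": 0,"ty": 0.17,"tz": 0.14,"yaw": 0,"grip": 1},
    {"tx": 0,"ty": 0.15,"tz": 0.17,"yaw": 0,"grip": 1},
    {"tx": 0,"ty": 0.12,"tz": 0.19,"yaw": 0,"grip": 1},
  ],
)

```text
clock: 38.58
ee_pos: [457.6, -85.8, 171.6]
eef_rot: [3.137, -0.071, 0.021]
force: [-3.1, 1.0, 0.8]
grip_width: 0.141
gripper_force: 12.0
```

```bash
python3 arc.py 1.4 1.55 1.7 1.85 1.95
```

```text
t38.58 q [ 0.83  0.18 -0.78  1.99  0.16  1.02 -1.64] p [457.6 -85.8 171.6] tilt 0.8 head -16.0 x [ 0.999 -0.046  0.013] y [-0.046 -0.999  0.003] F [-3.1  1.   0.8] g 0.14122510926645115 11.994921863079071
theta 1.2625178330498708 r 111.78162827457606
1.4 [-0.    0.08  0.19]
1.55 [-0.    0.06  0.22]
1.7 [-0.    0.03  0.22]
1.85 [-0.   -0.01  0.22]
1.95 [-0.   -0.02  0.15]
```

jog_arm(
  increments=[
    {"tx": 0,"ty": 0.08,"tz": 0.19,"yaw": 0,"grip": 1},
    {"tx": 0,"ty": 0.06,"tz": 0.22,"yaw": 0,"grip": 1},
    {"tx": 0,"ty": 0.03,"tz": 0.22,"yaw": 0,"grip": 1},
    {"tx": 0,"ty": -0.01,"tz": 0.22,"yaw": 0,"grip": 1},
    {"tx": 0,"ty": -0.02,"tz": 0.15,"yaw": 0,"grip": 1},
  ],
)

```text
clock: 39.2
ee_pos: [456.9, -98.1, 95.9]
eef_rot: [3.135, -0.074, 0.017]
force: [-7.8, -16.6, -2.6]
grip_width: 0.146
gripper_force: 12.1
```

jog_arm(
  increments=[
    {"tx": 0,"ty": 0,"tz": 0,"yaw": 0,"grip": 1},
    {"tx": 0,"ty": 0,"tz": 0,"yaw": 0,"grip": 1},
    {"tx": 0,"ty": 0,"tz": 0,"yaw": 0,"grip": 1},
  ],
)

```text
clock: 39.58
ee_pos: [456.8, -98.2, 96.4]
eef_rot: [3.135, -0.074, 0.017]
force: [-8.1, -16.2, -5.5]
grip_width: 0.143
gripper_force: 12.0
```

```bash
python3 arc.py 1.95 1.85 1.7
python3 - <<'E'
from h import *
from cell import camera
np.set_printoptions(suppress=True,precision=0,linewidth=200)
c=camera("side");W=world(c);np.savez("side2.npz",**c)
hsv=cv2.cvtColor(c["color"],cv2.COLOR_RGB2HSV)
m=((hsv[...,0]>22)&(hsv[...,0]<35)&(hsv[...,1]>120)&(hsv[...,2]>120))
for q in [W[m&(abs(W-[570,-60,120])<[90,150,110]).all(2)]]: print(len(q),np.median(q,0) if len(q) else "")
q=W[(abs(W-[570,-80,30])<[70,70,40]).all(2)];print("case pts",len(q),q.min(0),q.max(0))
m=(c["color"].max(2)<60)&(abs(W-[570,-60,100])<[75,140,110]).all(2);q=W[m];print("dark",len(q),np.median(q,0) if len(q) else "")
E
```

```text
t39.58 q [ 0.79  0.3  -0.74  2.06  0.28  0.86 -1.73] p [456.8 -98.2  96.4] tilt 0.7 head -27.9 x [ 0.999 -0.047  0.011] y [-0.047 -0.999  0.005] F [ -8.1 -16.2  -5.5] g 0.14266028066373185 12.03915785998106
theta 1.9531116154449606 r 113.45137644733568
1.95 [ 0.   -0.02 -0.01]
1.85 [ 0.    0.02 -0.15]
1.7 [ 0.    0.01 -0.22]
0 
case pts 738 [ 502. -103.    4.] [640. -10.  69.]
dark 0
```

jog_arm(
  increments=[
    {"tx": 0,"ty": 0,"tz": -0.15,"yaw": 0,"grip": 1},
    {"tx": 0,"ty": 0.01,"tz": -0.22,"yaw": 0,"grip": 1},
    {"tx": 0,"ty": -0.03,"tz": -0.22,"yaw": 0,"grip": 1},
    {"tx": 0,"ty": -0.06,"tz": -0.22,"yaw": 0,"grip": 1},
  ],
)

```text
clock: 40.12
ee_pos: [457.3, -91.7, 158.2]
eef_rot: [3.135, -0.074, 0.02]
force: [-4.8, -9.2, 1.7]
grip_width: 0.147
gripper_force: 12.0
```

```bash
python3 arc.py 1.25 1.1 .95 .8 .65
```

```text
t40.12 q [ 0.83  0.21 -0.78  2.    0.18  0.99 -1.65] p [457.3 -91.7 158.2] tilt 0.8 head -23.7 x [ 0.999 -0.047  0.013] y [-0.047 -0.999  0.005] F [-4.8 -9.2  1.7] g 0.14675706636122357 12.037180960178375
theta 1.3936176110410248 r 111.63558674416196
1.25 [ 0.   -0.09 -0.2 ]
1.1 [ 0.   -0.12 -0.19]
0.95 [ 0.   -0.15 -0.17]
0.8 [ 0.   -0.17 -0.14]
0.65 [ 0.   -0.19 -0.12]
```

jog_arm(
  increments=[
    {"tx": 0,"ty": -0.09,"tz": -0.2,"yaw": 0,"grip": 1},
    {"tx": 0,"ty": -0.12,"tz": -0.19,"yaw": 0,"grip": 1},
    {"tx": 0,"ty": -0.15,"tz": -0.17,"yaw": 0,"grip": 1},
    {"tx": 0,"ty": -0.17,"tz": -0.14,"yaw": 0,"grip": 1},
    {"tx": 0,"ty": -0.19,"tz": -0.12,"yaw": 0,"grip": 1},
  ],
)

```text
clock: 40.75
ee_pos: [460.7, -35.6, 220.2]
eef_rot: [3.137, -0.072, 0.026]
force: [5.6, -0.2, -1.5]
grip_width: 0.146
gripper_force: 12.0
```

```bash
python3 arc.py .5 .4 .3 .2 .1 0 -.02
```

```text
t40.75 q [ 0.79  0.12 -0.83  1.93  0.1   1.12 -1.7 ] p [460.7 -35.6 220.2] tilt 1.0 head -14.4 x [ 0.999 -0.046  0.016] y [-0.046 -0.999  0.003] F [ 5.6 -0.2 -1.5] g 0.14643028077851622 11.967513263225555
theta 0.626784476697714 r 112.03498614711434
0.5 [ 0.   -0.18 -0.07]
0.4 [ 0.   -0.14 -0.04]
0.3 [ 0.   -0.15 -0.03]
0.2 [ 0.   -0.15 -0.01]
0.1 [-0.   -0.15  0.  ]
0.0 [-0.   -0.15  0.02]
-0.02 [-0.   -0.03  0.01]
```

jog_arm(
  increments=[
    {"tx": 0,"ty": -0.18,"tz": -0.07,"yaw": 0,"grip": 1},
    {"tx": 0,"ty": -0.14,"tz": -0.04,"yaw": 0,"grip": 1},
    {"tx": 0,"ty": -0.15,"tz": -0.03,"yaw": 0,"grip": 1},
    {"tx": 0,"ty": -0.15,"tz": -0.01,"yaw": 0,"grip": 1},
    {"tx": 0,"ty": -0.15,"tz": 0,"yaw": 0,"grip": 1},
  ],
)

```text
clock: 41.38
ee_pos: [462.1, 23.3, 230.7]
eef_rot: [3.138, -0.07, 0.022]
force: [8.0, -0.9, -2.9]
grip_width: 0.149
gripper_force: 12.0
```

jog_arm(
  increments=[
    {"tx": 0,"ty": -0.15,"tz": 0.02,"yaw": 0,"grip": 1},
    {"tx": 0,"ty": 0,"tz": 0,"yaw": 0,"grip": 1},
  ],
)

```text
clock: 41.62
ee_pos: [462.4, 32.1, 229.2]
eef_rot: [3.134, -0.072, 0.021]
force: [-0.2, -10.9, 8.0]
grip_width: 0.141
gripper_force: 12.0
```

```bash
python3 arc.py -.02
```

```text
t41.62 q [ 0.69  0.12 -0.89  1.91  0.11  1.14 -1.86] p [462.4  32.1 229.2] tilt 0.8 head -27.6 x [ 0.999 -0.046  0.013] y [-0.046 -0.999  0.006] F [ -0.2 -10.9   8. ] g 0.1410532104889625 11.983611211180687
theta 0.0058535852277101785 r 111.72629839613185
-0.02 [-0.   -0.04  0.01]
```

jog_arm(
  increments=[
    {"tx": 0,"ty": 0,"tz": 0,"yaw": 0,"grip": 0},
    {"tx": 0,"ty": 0,"tz": 0,"yaw": 0,"grip": 0},
    {"tx": 0,"ty": 0,"tz": 0,"yaw": 0,"grip": 0},
    {"tx": 0,"ty": 0,"tz": -0.5,"yaw": 0,"grip": 0},
    {"tx": 0,"ty": 0,"tz": -0.75,"yaw": 0,"grip": 0},
  ],
)

```text
clock: 42.25
ee_pos: [460.3, 34.4, 323.4]
eef_rot: [3.138, -0.07, 0.018]
force: [0.8, -0.6, 1.2]
grip_width: 0.5
gripper_force: 0.0
```

jog_arm(
  increments=[
    {"tx": 0,"ty": 0.6,"tz": -0.3,"yaw": 0,"grip": 1},
    {"tx": 0,"ty": 0.78,"tz": 0,"yaw": 0,"grip": 1},
    {"tx": 0,"ty": 0.78,"tz": 0,"yaw": 0,"grip": 1},
    {"tx": 0,"ty": 0.78,"tz": 0,"yaw": 0,"grip": 1},
  ],
)

```text
clock: 42.75
ee_pos: [450.6, -187.7, 346.4]
eef_rot: [3.137, -0.07, 0.022]
force: [0.3, 0.5, 0.4]
grip_width: 0.11
gripper_force: 0.0
```

Run:
```python
from h import *
from cell import camera
st();o=[]
for n in("scene","side"):
  c=camera(n);np.savez(n+"3.npz",**c);a=c["color"][:,:,::-1]
  a=a[150:260,230:400] if n=="scene" else a[130:330,280:400]
  k=2.6 if n=="scene" else 2.9
  o.append(cv2.resize(a,None,fx=k,fy=k,interpolation=cv2.INTER_CUBIC))
h=max(x.shape[0] for x in o);o=[cv2.copyMakeBorder(x,0,h-x.shape[0],0,0,0) for x in o];i=np.hstack(o);print(i.shape);cv2.imwrite("pics/d.png",i[:600,:800])
W=world(load("side3.npz"));q=W[(abs(W-[564,-292,122])<[50,22,14]).all(2)];print("pull",len(q),q.min(0),q.max(0),q.mean(0))
```

```text
t42.75 q [ 0.97  0.07 -0.67  1.68  0.04  1.39 -1.32] p [ 450.6 -187.7  346.4] tilt 0.8 head -15.6 x [ 0.999 -0.045  0.014] y [-0.045 -0.999  0.003] F [0.3 0.5 0.4] g 0.11016845207239216 0.0
(580, 790, 3)
pull 291 [ 520.4348066  -298.45302171  108.17562861] [ 608.65260978 -280.60903515  129.57133422] [ 564.221947   -292.11366937  121.34711759]
```

View pics/d.png

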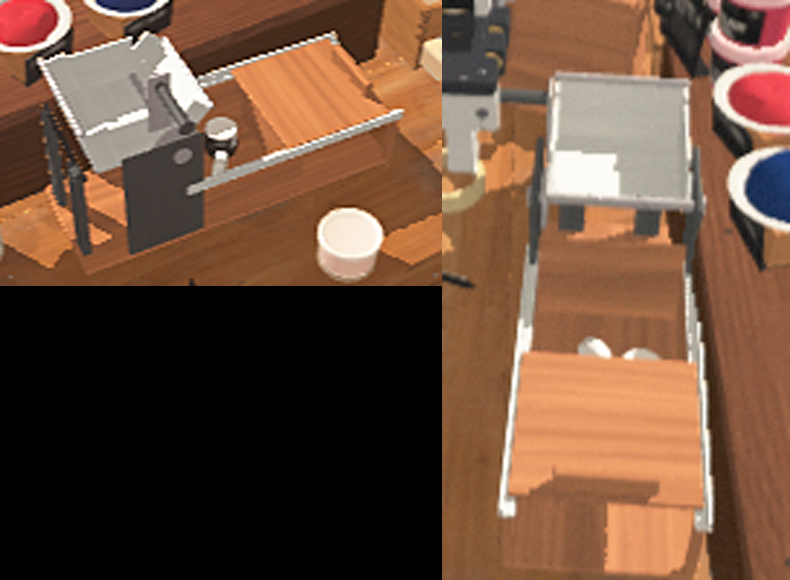

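View d: the skip is upright and empty. The jar and tins are in the case at (220,140) in the scene panel and (595,347)/(640,355) in the side panel. The hatch is still open, with its pull at about (605,490).

jog_arm(
  increments=[
    {"tx": 0.39,"ty": 0.47,"tz": 0.2,"yaw": 0,"grip": 1},
    {"tx": 0.39,"ty": 0.47,"tz": 0.2,"yaw": 0,"grip": 1},
    {"tx": 0.39,"ty": 0.47,"tz": 0.2,"yaw": 0,"grip": 1},
    {"tx": 0.39,"ty": 0.47,"tz": 0.2,"yaw": 0,"grip": 1},
  ],
)

```text
clock: 43.35
ee_pos: [563.3, -333.1, 287.5]
eef_rot: [3.138, -0.07, 0.021]
force: [-0.2, -0.6, -0.3]
grip_width: 0.003
gripper_force: 0.0
```

jog_arm(
  increments=[
    {"tx": 0,"ty": 0,"tz": 0.6,"yaw": 0,"grip": 1},
    {"tx": 0,"ty": 0,"tz": 0.6,"yaw": 0,"grip": 1},
    {"tx": 0,"ty": 0,"tz": 0.6,"yaw": 0,"grip": 1},
    {"tx": 0,"ty": 0,"tz": 0,"yaw": 0,"grip": 1},
  ],
)

```text
clock: 43.85
ee_pos: [562.7, -331.6, 150.5]
eef_rot: [3.141, -0.07, 0.015]
force: [0.1, 0.4, 1.0]
grip_width: 0.006
gripper_force: 0.0
```

Run:
```python
from h import *
np.set_printoptions(suppress=True,precision=1,linewidth=220)
c,w,s,R=wrist("w12")
q=w[(abs(w-[564,-292,124])<[50,25,8]).all(2)];print("pull",len(q),q.min(0),q.max(0),np.percentile(q,[5,95],axis=0))
q=w[(abs(w-[564,-230,104])<[50,30,12]).all(2)];print("board",len(q),np.median(q,0))
print(inc(np.array([562,-328,78])-s["ee_pos"],R))
```

```text
t43.85 q [ 0.9  0.6 -0.6  1.6  0.3  1.1 -1.4] p [ 562.7 -331.6  150.5] tilt 0.5 head -1.6 x [ 1. -0.  0.] y [-0. -1. -0.] F [0.1 0.4 1. ] g 0.006240790340166387 0.0
pull 1638 [ 524.6 -298.8  116. ] [ 611.3 -282.1  127.6] [[ 530.8 -297.1  119.3]
 [ 607.4 -284.5  126.4]]
board 6268 [ 567.1 -231.4  102.5]
[-0.  -0.1  1. ]
```

jog_arm(
  increments=[
    {"tx": 0.05,"ty": 0,"tz": 0.48,"yaw": 0,"grip": 1},
    {"tx": 0,"ty": 0,"tz": 0.48,"yaw": 0,"grip": 1},
    {"tx": 0,"ty": 0,"tz": 0,"yaw": 0,"grip": 1},
  ],
)

```text
clock: 44.28
ee_pos: [568.8, -333.0, 81.6]
eef_rot: [3.138, -0.07, 0.02]
force: [-0.7, -0.9, -0.2]
grip_width: 0.01
gripper_force: 0.0
```

jog_arm(
  increments=[
    {"tx": 0,"ty": -0.2,"tz": 0,"yaw": 0,"grip": 1},
    {"tx": 0,"ty": -0.2,"tz": 0,"yaw": 0,"grip": 1},
    {"tx": 0,"ty": -0.2,"tz": 0,"yaw": 0,"grip": 1},
  ],
)

```text
clock: 44.65
ee_pos: [571.8, -287.3, 82.7]
eef_rot: [3.136, -0.07, 0.025]
force: [1.1, -2.1, 1.9]
grip_width: 0.005
gripper_force: 1.0
```

Run:
```python
from h import *
from cell import camera
st();W=world(camera("side"));q=W[(abs(W-[566,-275,122])<[50,30,8]).all(2)];print(len(q),q.min(0),q.max(0))
```

```text
t44.65 q [ 0.82  0.59 -0.56  1.65  0.36  0.99 -1.47] p [ 571.8 -287.3   82.7] tilt 0.9 head -16.6 x [ 0.999 -0.044  0.016] y [-0.045 -0.999  0.004] F [ 1.1 -2.1  1.9] g 0.005378288013100966 0.9932950744405389
41 [ 522.90938332 -273.10213828  115.43483923] [ 537.8376306  -261.97910375  128.65496094]
```

jog_arm(
  increments=[
    {"tx": 0,"ty": -0.22,"tz": 0.02,"yaw": 0,"grip": 1},
    {"tx": 0,"ty": -0.22,"tz": 0.02,"yaw": 0,"grip": 1},
    {"tx": 0,"ty": -0.22,"tz": 0,"yaw": 0,"grip": 1},
    {"tx": 0,"ty": -0.22,"tz": 0,"yaw": 0,"grip": 1},
    {"tx": 0,"ty": -0.22,"tz": 0,"yaw": 0,"grip": 1},
  ],
)

```text
clock: 45.32
ee_pos: [574.8, -204.7, 78.0]
eef_rot: [3.138, -0.071, 0.022]
force: [1.6, -3.4, -1.5]
grip_width: 0.007
gripper_force: 1.0
```

jog_arm(
  increments=[
    {"tx": 0,"ty": -0.2,"tz": 0,"yaw": 0,"grip": 1},
    {"tx": 0,"ty": -0.15,"tz": 0,"yaw": 0,"grip": 1},
  ],
)

```text
clock: 45.58
ee_pos: [576.0, -178.6, 78.0]
eef_rot: [3.138, -0.07, 0.022]
force: [1.2, -3.2, 0.5]
grip_width: 0.004
gripper_force: 0.9
```

jog_arm(
  increments=[
    {"tx": 0,"ty": -0.08,"tz": 0,"yaw": 0,"grip": 1},
    {"tx": 0,"ty": -0.04,"tz": 0,"yaw": 0,"grip": 1},
  ],
)

```text
clock: 45.82
ee_pos: [576.2, -173.8, 78.1]
eef_rot: [3.134, -0.074, 0.022]
force: [1.7, -22.6, -0.2]
grip_width: 0.005
gripper_force: 11.3
```

jog_arm(
  increments=[
    {"tx": 0,"ty": 0.2,"tz": 0,"yaw": 0,"grip": 1},
    {"tx": 0,"ty": 0.3,"tz": -0.4,"yaw": 0,"grip": 1},
    {"tx": -0.3,"ty": 0.5,"tz": -0.5,"yaw": 0,"grip": 1},
    {"tx": -0.5,"ty": 0.5,"tz": -0.3,"yaw": 0,"grip": 1},
    {"tx": -0.5,"ty": 0.5,"tz": 0,"yaw": 0,"grip": 1},
  ],
)

```text
clock: 46.45
ee_pos: [470.3, -317.4, 168.5]
eef_rot: [3.136, -0.071, 0.025]
force: [0.3, -1.3, 0.2]
grip_width: 0.003
gripper_force: 0.0
```

Run:
```python
from h import *
from cell import camera
np.set_printoptions(suppress=True,precision=1,linewidth=200)
st()
D=world(camera("side"));S=world(camera("scene"));A=world(load("side3.npz"))
for n,W in(("side",D),("scene",S),("before",A)):
  q=W[(W[...,0]>515)&(W[...,0]<625)&(W[...,1]>-320)&(W[...,1]<0)&(W[...,2]>109)&(W[...,2]<132)];print(n,"pull",len(q),q.min(0) if len(q) else"",q.max(0) if len(q) else"", np.median(q,0) if len(q) else "")
  for x0 in(530,570,610):
    q=W[(abs(W[...,0]-x0)<4)&(W[...,1]>-320)&(W[...,1]<20)&(W[...,2]<150)];q=q[np.argsort(q[:,1])];print(x0,[(int(a[1]),int(a[2])) for a in q[::max(1,len(q)//26)]])
```

```text
t46.45 q [ 1.   0.4 -0.6  1.8  0.2  1.1 -1.3] p [ 470.3 -317.4  168.5] tilt 0.9 head -16.3 x [ 1. -0.  0.] y [-0. -1.  0.] F [ 0.3 -1.3  0.2] g 0.003030033726282945 0.0
side pull 357 [ 525.  -165.   109.1] [624.4  -0.5 129.6] [ 574.6 -156.1  118.4]
530 [(-318, 1), (-311, 0), (-301, 6), (-291, 9), (-277, 6), (-266, 11), (-251, 7), (-238, 6), (-225, 10), (-210, 8), (-196, 5), (-181, 9), (-168, 33), (-166, 85), (-165, 19), (-164, 23), (-163, 41), (-159, 102), (-154, 126), (-128, 103), (-112, 102), (-93, 102), (-78, 103), (-62, 106), (-41, 102), (-13, 103), (0, 116)]
570 [(-317, 1), (-311, 10), (-298, 12), (-286, 11), (-273, 10), (-260, 8), (-246, 10), (-232, 8), (-219, 8), (-202, 10), (-188, 10), (-172, 7), (-168, 71), (-168, 89), (-167, 47), (-166, 64), (-162, 103), (-160, 126), (-154, 127), (-117, 100), (-101, 104), (-85, 102), (-62, 103), (-46, 104), (-24, 102), (-8, 107), (-2, 118)]
610 [(-318, 3), (-310, 9), (-298, 8), (-288, 10), (-274, 6), (-262, 6), (-250, 7), (-236, 10), (-223, 10), (-209, 13), (-196, 7), (-182, 7), (-172, 59), (-171, 62), (-170, 43), (-169, 47), (-168, 31), (-
[... 1672 characters left out ...]
12), (-6, 61), (-6, 100), (-4, 54), (-4, 62), (-2, 61)]
570 [(-318, 3), (-309, 7), (-300, 11), (-295, 7), (-294, 118), (-291, 126), (-285, 5), (-278, 7), (-268, 10), (-262, 104), (-255, 103), (-248, 8), (-239, 102), (-227, 102), (-212, 103), (-201, 102), (-187, 105), (-172, 103), (-158, 103), (-89, 44), (-31, 10), (-10, 118), (-9, 13), (-8, 94), (-7, 71), (-6, 74), (-4, 73)]
610 [(-319, 1), (-313, 10), (-303, 99), (-298, 104), (-296, 104), (-289, 8), (-282, 10), (-271, 7), (-265, 7), (-259, 7), (-253, 105), (-245, 103), (-234, 104), (-221, 104), (-206, 101), (-192, 104), (-177, 101), (-162, 105), (-148, 104), (-45, 8), (-29, 9), (-12, 27), (-11, 12), (-10, 25), (-9, 79), (-9, 74), (-3, 116)]
```

Run:
```python
from h import *
from cell import *
W=world(camera("scene"));q=W[(abs(W-[470,30,276])<[30,25,15]).all(2)];print("peg",np.median(q,0))
print(close_job())
```

```text
peg [470.69939033  33.04598799 280.49257794]
the job is handed in; nothing more can be done
None
```

I handed the job in at about 46.5 s: the jar and both tins were tipped into the case, the skip was eased back upright, and the hatch was pushed until it met the frame; I set the jar on the counter once to regrasp it, and saw it and what looked like the two tins in the case through the open hatch, but the bystanders were not re-measured at the end.

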